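# Load a pack carrier and hold it in the corner stop

## Robot

A 6-joint arm with a two-finger parallel gripper is mounted at the origin on a cart in front of the work surface, level with it; the furniture and walls round the work are solid. World frame = base frame: x ahead of the robot, y to its left, z up, the work surface at z = 0. Lengths are in m, angles in rad, forces in N, time in s.
With the tool pointing down it reaches from about 0.2 to 0.875 m from the base axis. Payload 3.4 kg.
Tool frame: the origin (TCP) lies at the very end of the fingers, on their centre line; the grasp point (between the pads) lies 19 mm behind it; z points along the fingers, x is the direction in which the jaws open and shut, and the axes are right-handed (so a half turn about z gives the same grasp; the last joint's range is limited). The gripper opens to 94 mm and grips with 3 to 60 N. Pads are 16 mm wide; open, the fingers measure 119 mm over their backs; the gripper's body (75 mm by 177 mm) begins 78 mm behind the grasp point.
Start: joints at [1.209, 0.276, 1.505, -0, 1.361, -0.121], TCP at [0.137, 0.558, 0.205] pointing down, gripper open.
Joint ranges: [-2.89, 2.89], [-0.75, 2.08], [0.22, 2.7], [-1.18, 4.32], [0.11, 2.71], [-2.7, 2.7]. Speed limits (rad/s): [2.57, 2.57, 3.14, 3.14, 3.14, 3.14].

## Interface

Orientations are given as a unit quaternion [x, y, z, w].
In Python, from plant import r, cams gives the robot as it stands.
- The arm moves only by the shell command python3 -m jog 'ROWS' [FORCE]. ROWS is JSON, a list of rows, each an object of numbers: "gripper": the opening, from 0 (shut) to 1 (fully open); "x", "y", "z": the shift along the tool's x, y, z in m; "rx", "ry", "rz": the turn, a rotation vector about the tool's x, y, z in rad. In form: [{"gripper": .., "x": .., "y": .., "z": .., "rx": .., "ry": .., "rz": ..}, ...]. A call has 1 to 12 rows; each row is the pose to reach, as a shift and turn from the pose measured when the call began, along the tool's axes at that moment; what a row does not reach only later rows make up. A row lasts 1/8 s, in which the tool goes at most 62.5 mm and 10.7 degrees, less where a joint would pass 70% of its speed; a pose out of reach is approached as far as the arm can. A call with a gripper value outside its range is refused whole. The fingers move at their own pace and stop on an object; FORCE is the grip in N (left out, the last holds). Time passes only in rows, so rows that repeat a pose let the fingers close. It gives the time, the measured TCP pose, the force and the opening at its end, in the units of the state.
- r.get_state(): the state, without advancing time (a new reading comes with each control period).
- cams.read_camera(name): name is "side" or "top" or "wrist"; returns a dict with "pixels" (400x640x3 uint8, red, green, blue), "mtx" (3x3 intrinsics, pixels), "k1" (the pictures are not rectified: a ray, as slopes to the right and down, at radius r is drawn at 1 + k1 r^2 times it, then the intrinsics apply), "xyz" and "attitude" of the camera in the world; the wrist camera has in their place "hand_eye" (4x4, takes a point from camera to tool coordinates, whose origin is the TCP and whose axes are the tool frame's). Camera axes: x right, y down, z forward; pixel columns grow to the right and rows downward; lengths in m; the calibration is good to about 2 mm. A picture is of the moment at which its call begins: read the wrist's pose just before it. There is no depth.
- r.job_done(): hands the job in, once; it reports no verdict.
The state is a dict: "t": time; "q": joint angles; "joint_vel": joint speeds; "joint_efforts": joint torques, N m; "position": TCP position; "tool_rot": TCP orientation; "ft_force": force on the tool from outside, world axes, zero at the start; "torque": the same for the moment, N m; "finger_gap": finger opening in m.
Only numpy, scipy, OpenCV 4.12 (cv2) and the standard library are available. Lean on these libraries where they do the work, as an engineer would, in place of code of your own. Each camera call takes 0.05 s, during which the arm holds its last target.

## Task

Lower the loose bunch of enoki gently and upright into the deep pocket of the green carrier and let it go. Then, with the carrier's yellow post gripped, bring the carrier standing on the bench into the corner of the aluminium stop, with its pocket end flush against the back fence and its long side flush against the side fence, and finish while still gripping the post and pressing the carrier lightly but surely against both fences at once. Drop nothing, do not ram the fences, keep the carrier level, and leave the other things on the bench where they are.

Things in the scene. Friction and masses are not known exactly. Their poses are not given: they have to be found in the camera images.
- bunch: Bunch of enoki (thin pale mushrooms) standing on its cut end, blue band near the foot; rigid, 131 mm high, about 110 g. To the touch it is a round cone: 37 mm across at the foot, 54 at 80 mm height, 60 at 106 mm, ending at 112 mm (loose tips above). It can be gripped at 80 to 90 mm height. Origin: centre of the underside; z up along it.
- tub: Green plastic carrier, 160 (x) x 104 (y) x 70 mm high, about 450 g, loose on the bench. Pocket in its +x half, open on top: 78 x 78 mm, 65 mm deep, end wall 8 mm, side walls 13 mm. The -x half is a solid block with the yellow grip post on top. Origin: centre of the underside; x points from post to pocket, y to its left side, z up. Slick: it slides easily on bench and fences.
- pocket (a point): Centre of the pocket's floor: 33 mm from the carrier's origin along its x, 5 mm above the underside. Axes as the carrier's.
- post (a point): Centre of the top of the carrier's yellow grip post. The post is 26 mm along the carrier's x and 32 mm along its y, upright, standing 48 mm above the 70 mm high block (its top is 118 mm above the carrier's underside); 50 mm from the carrier's origin towards -x.
- corner: Fixed corner stop: two upright aluminium fences at a right angle, 75 mm high, 10 mm thick. Origin: inside corner at bench height. x points squarely through the back fence, y squarely through the side fence (left); inner faces are x = 0 and y = 0. The seated carrier has its axes parallel, +x end on the back fence, +y side on the side fence, origin at x = -80, y = -52 mm.
- back_fence: Far fence of the stop, 150 mm long across; it stops the carrier's +x end. Same origin and axes as corner; its face spans y = -156 to -6 mm. Rigid.
- side_fence: Left fence of the stop, 200 mm long; it stops the carrier's +y side. Same origin and axes as corner; its face spans x = -206 to -6 mm. Rigid.
- timer: white kitchen-style timer, 58 x 66 x 19 mm, lying face up. Bystander, leave it alone. Origin: centre of its underside.
- marker: white marker pen with black cap, 132 mm long, 16 mm thick, lying flat. Bystander, leave it alone. Origin: centre of its underside.
- label_roll: white roll of labels, 77 mm across, 55 mm high, on its end. Bystander, leave it alone. Origin: centre of its underside.
- blade_tin: red round tin, 66 mm across, 80 mm high. Bystander, leave it alone. Origin: centre of its underside.
- spray_bottle: white spray bottle, 66 x 76 mm, 188 mm high, standing. Bystander, leave it alone. Origin: centre of its underside.
- blue_cap: blue bottle cap, 80 mm across, 23 mm high, lying flat. Bystander, leave it alone. Origin: centre of its underside.
Not all that is in view belongs to the job. Leave any orange look-alike of the bunch alone.

How it is judged:
By the outcome, as a careful person would: the job done as asked, in the order asked, and still so for the second after the job is handed in, while the arm keeps its last pose, push and grip.
It also fails if it takes over 72 s, if anything falls off the work surface, if the arm or the gripper's body presses on something with over 40 N, if the wrist force passes 120 N, or if a joint passes its speed limit or range.

## Working session

There is one attempt and no reset: what is moved stays moved. The work goes in short steps, Python scripts to look and compute and a shell command to move; the robot and the scene stay as the last step left them, time stands still between calls to the robot, and variables do not carry over. Pictures are saved under pics/ and viewed, and the job is handed in when it is done.

```bash
ls; mkdir -p pics; python3 - <<'E'
from plant import r,cams
import cv2
s=r.get_state(); print({k:(s[k]) for k in s})
for n in ['side','top','wrist']:
    c=cams.read_camera(n); cv2.imwrite(f'pics/{n}0.png',c['pixels'][:,:,::-1])
    print(n,{k:c[k] for k in c if k!='pixels'})
E
```

```text
pics
{'t': 0.0, 'q': array([ 1.20899953e+00,  2.76545145e-01,  1.50611707e+00, -3.93716789e-05,
        1.36066878e+00, -1.20979641e-01]), 'joint_vel': array([-0.0007347 , -0.00167009, -0.00148922,  0.00132802,  0.00016441,
       -0.00037226]), 'joint_efforts': array([-1.15782350e-03, -4.04576862e+01, -2.37231356e+01,  6.99648215e-02,
        3.48391919e-02, -1.37765937e-04]), 'position': array([0.13694415, 0.55787749, 0.20463956]), 'tool_rot': array([ 7.86920370e-01,  6.17053949e-01, -7.33733984e-04,  4.66327878e-04]), 'ft_force': array([0.43960898, 0.52853999, 0.87573904]), 'torque': array([0.03213273, 0.08585648, 0.00051733]), 'finger_gap': 0.09401072371407457}
side {'mtx': array([[416.83872874,   0.        , 323.62144883],
       [  0.        , 416.83872874, 198.68902671],
       [  0.        ,   0.        ,   1.        ]]), 'k1': 0.027434277226662633, 'xyz': array([ 0.11469276, -1.36510331,  0.75200093]), 'attitude': array([ 0.83296755, -0.13712898,  0.08933821, -0.52856351])}
top {'mtx': array([[445.14027234,   0.        , 317.98002337],
       [  0.        , 445.14027234, 205.37194467],
       [  0.        ,   0.        ,   1.        ]]), 'k1': -0.06192370416535227, 'xyz': array([ 0.44795948, -0.0777381 ,  1.3715985 ]), 'attitude': array([-0.70578035,  0.70716858, -0.02624021,  0.03313829])}
wrist {'mtx': array([[331.1028544 ,   0.        , 319.40068127],
       [  0.        , 331.1028544 , 210.61358476],
       [  0.        ,   0.        ,   1.        ]]), 'k1': -0.01660850973697014, 'hand_eye': array([[ 9.99999252e-01, -9.72094295e-04, -7.42483219e-04,
         3.25594977e-04],
       [ 1.13249226e-03,  9.65166661e-01,  2.61633395e-01,
        -7.66663752e-02],
       [ 4.62287720e-04, -2.61634040e-01,  9.65167040e-01,
        -1.78437408e-01],
       [ 0.00000000e+00,  0.00000000e+00,  0.00000000e+00,
         1.00000000e+00]])}
```

View pics/top0.png

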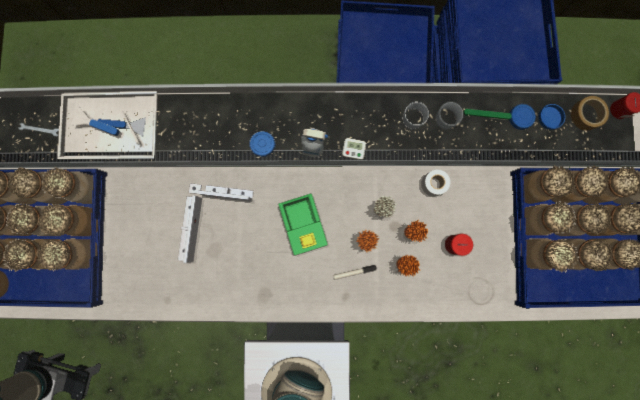

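View pics/side0.png

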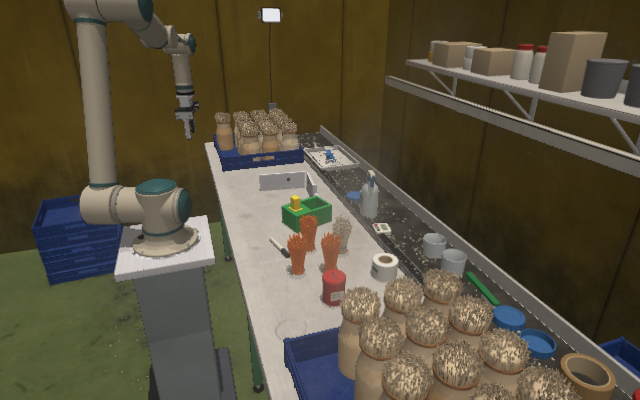

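View pics/wrist0.png

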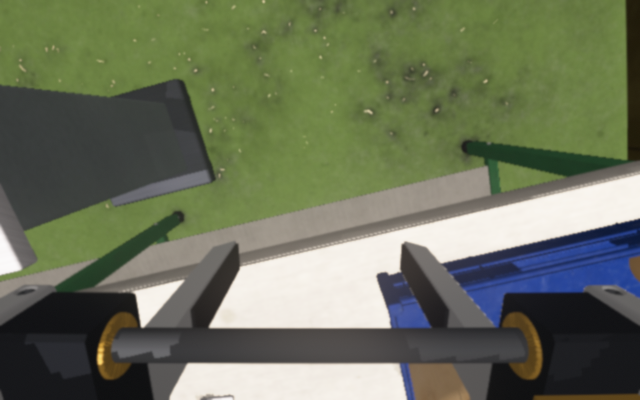

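The top view shows the pale bunch at (383,208). Its look-alikes are the three orange bunches at (367,240), (416,231) and (407,265), plus the bottled bunches in the blue crates at both edges. The carrier's pocket is at (300,214), its post at (308,240), and the corner stop's inner corner is near (197,198). Next I'll take close crops.

```bash
cat > h.py <<'E'
import numpy as np, cv2
from scipy.spatial.transform import Rotation as R
from plant import r,cams
def cam(n):
    s=r.get_state(); c=cams.read_camera(n)
    if n=='wrist':
        T=np.eye(4);T[:3,:3]=R.from_quat(s['tool_rot']).as_matrix();T[:3,3]=s['position']
        M=T@c['hand_eye']
    else:
        M=np.eye(4);M[:3,:3]=R.from_quat(c['attitude']).as_matrix();M[:3,3]=c['xyz']
    c['M']=M; c['img']=np.ascontiguousarray(c['pixels'][:,:,::-1]); return c
def proj(c,P):
    P=np.atleast_2d(P); Q=(P-c['M'][:3,3])@c['M'][:3,:3]
    u=Q[:,:2]/Q[:,2:]; u=u*(1+c['k1']*(u**2).sum(1,keepdims=True))
    K=c['mtx']; return u*[K[0,0],K[1,1]]+[K[0,2],K[1,2]]
def ray(c,uv):
    K=c['mtx']; d=(np.array(uv,float)-[K[0,2],K[1,2]])/[K[0,0],K[1,1]]
    u=d.copy()
    for _ in range(20): u=d/(1+c['k1']*(u@u))
    return c['M'][:3,3], c['M'][:3,:3]@np.r_[u,1]
def onz(c,uv,z):
    o,d=ray(c,uv); return o+d*(z-o[2])/d[2]
def crop(c,x0,y0,x1,y1,k,name):
    im=cv2.resize(c['img'][y0:y1,x0:x1],None,fx=k,fy=k,interpolation=cv2.INTER_CUBIC); cv2.imwrite(name,im)
E
python3 - <<'E'
from h import *
c=cam('top'); crop(c,170,170,340,280,4.7,'pics/t1.png'); crop(c,340,170,490,280,5,'pics/t2.png')
s=cam('side'); crop(s,230,160,410,310,4,'pics/s1.png')
print(c['M'][:3,:3]); print(onz(c,(384,208),.1), R.from_quat(r.get_state()['tool_rot']).as_matrix())
E
```

```text
[[-0.0015519  -0.99647227  0.08390837]
 [-0.99995049  0.00237109  0.0096642 ]
 [-0.00982906 -0.08388921 -0.99642661]]
[ 0.54703329 -0.2545606   0.1       ] [[ 2.38429156e-01  9.71159854e-01 -2.74585982e-04]
 [ 9.71159585e-01 -2.38429296e-01 -7.28749597e-04]
 [-7.73201695e-04 -9.29116566e-05 -9.99999697e-01]]
```

View pics/t1.png

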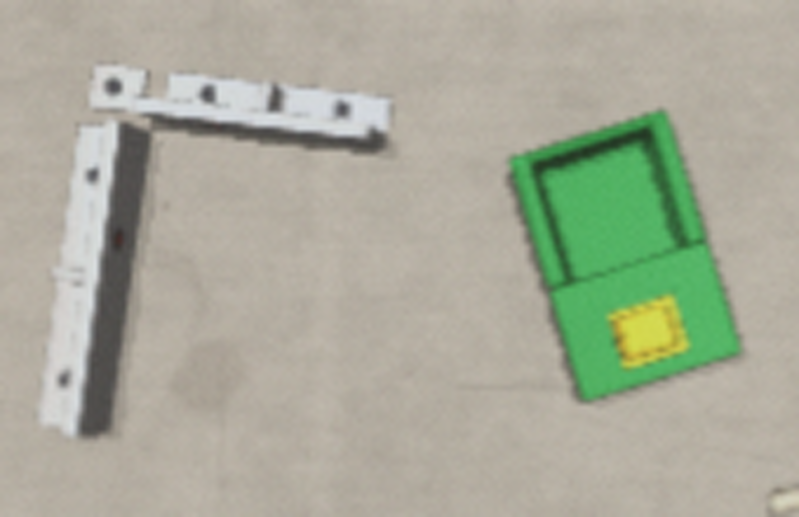

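View pics/t2.png

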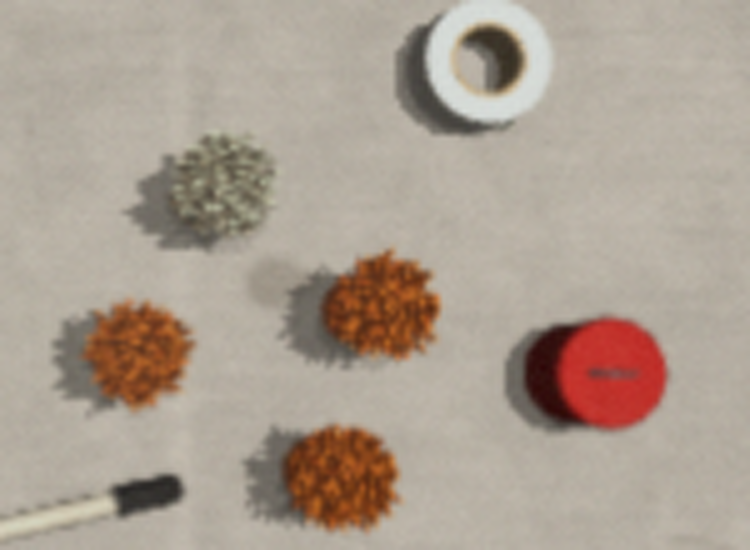

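View pics/s1.png

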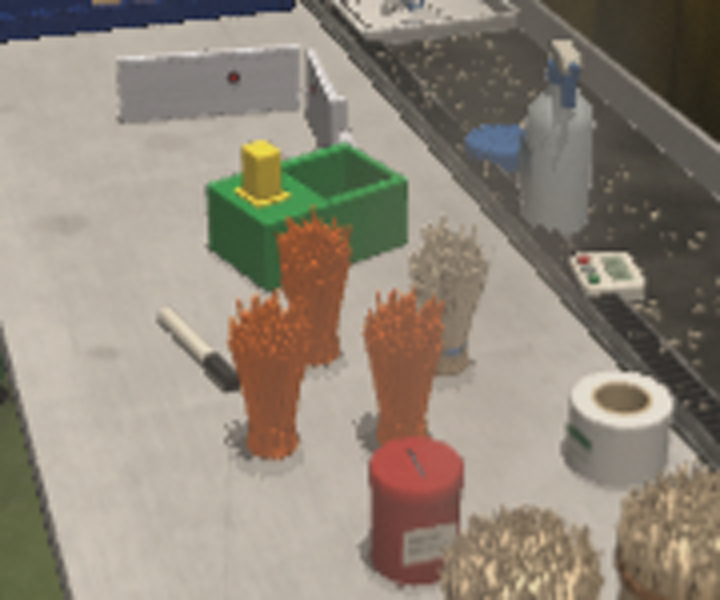

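The pale bunch with the blue band near its foot is at (452,350) in the side crop. It is clearly the one described; the other three are orange. Now I'll fit the poses.

```bash
cat > fit.py <<'E'
from h import *
from scipy.optimize import least_squares
def T2(p,P):
    P=np.array(P,float); c,s=np.cos(p[2]),np.sin(p[2])
    return np.c_[P[:,0]*c-P[:,1]*s+p[0],P[:,0]*s+P[:,1]*c+p[1],P[:,2]]
def fit(obs,p0):
    # obs: list of (cam, model pts, pix)
    f=lambda p: np.concatenate([(proj(c,T2(p,m))-px).ravel() for c,m,px in obs])
    r_=least_squares(f,p0,loss='soft_l1'); return r_.x,f(r_.x).reshape(-1,2)
def un(px,x0,y0,k): return (np.array(px,float)+.5)/k-.5+[x0,y0]
E
python3 - <<'E'
from fit import *
t=cam('top'); s=cam('side')
tub=[[.08,.052,.07],[.08,-.052,.07],[-.08,-.052,.07],[-.08,.052,.07]]
tt=un([[510,157],[666,110],[742,353],[585,402]],170,170,4.7)
# side crop: corners top
ts=un([[408,180],[272,232],[208,186],[346,145]],230,160,4)
ms=[[.08,-.052,.07],[-.08,-.052,.07],[-.08,.052,.07],[.08,.052,.07]]
for o in ([(t,tub,tt)],[(s,ms,ts)],[(t,tub,tt),(s,ms,ts)]):
    p,e=fit(o,[.5,0,.2]); print(p,np.degrees(p[2]));print(e.round(1).tolist())
mf=[[-.006,0,.075],[-.206,0,.075],[0,-.006,.075],[0,-.156,.075],[-.006,0,0],[-.206,0,0]]
tf=un([[120,122],[80,433],[135,113],[375,140],[150,130],[108,433]],170,170,4.7)
pf,e=fit([(t,mf,tf)],[.6,.2,-.1]);print(pf,np.degrees(pf[2]),e.round(1).tolist())
im=t['img'].copy()
sm=s['img']
k=5
def draw(c,polys,x0,y0,x1,y1,name):
    big=cv2.resize(c['img'][y0:y1,x0:x1],None,fx=k,fy=k,interpolation=cv2.INTER_CUBIC)
    for P in polys:
        q=((proj(c,P)-[x0,y0]+.5)*k-.5); cv2.polylines(big,[np.round(q).astype(int)],False,(255,0,255),1)
    cv2.imwrite(name,big)
def box(p,x0,x1,y0,y1,z0,z1):
    return [T2(p,[[x0,y0,z],[x1,y0,z],[x1,y1,z],[x0,y1,z],[x0,y0,z]]) for z in (z0,z1)]
polys=box(p,-.08,.08,-.052,.052,0,.07)+box(p,-.063,-.037,-.016,.016,.07,.118)+box(p,-.006,.072,-.039,.039,.005,.07)
polys+=box(pf,0,.01,-.156,-.006,0,.075)+box(pf,-.206,-.006,0,.01,0,.075)
draw(t,polys,180,170,340,280,'pics/o1.png'); draw(s,polys,240,160,400,260,'pics/o2.png')
E
```

```text
[ 0.50345371 -0.02034186  0.2995553 ] 17.163254181184165
[[-0.3, 0.1], [0.3, -0.4], [0.4, 0.0], [-0.4, 0.2]]
[ 0.50789978 -0.03129688  0.33539238] 19.216567694390132
[[1.1, 0.2], [-0.2, -0.6], [-0.3, 0.5], [-0.2, -0.3]]
[ 0.5051225  -0.02165199  0.30326244] 17.37565802923246
[[0.1, -0.4], [0.6, -1.0], [0.9, -0.6], [0.2, -0.3], [-0.4, -0.4], [-2.5, -1.8], [-1.6, -0.8], [-0.9, -1.0]]
[ 0.5946433   0.29490549 -0.12507984] -7.166546846435939 [[0.6, -0.6], [-0.7, 0.9], [-0.3, -0.4], [-1.3, 0.0], [1.0, 0.3], [0.7, -0.1]]
```

View pics/o1.png

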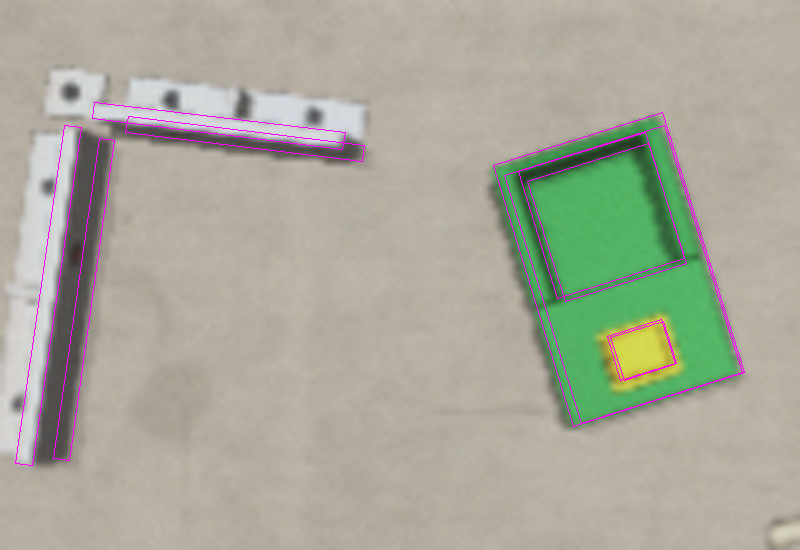

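View pics/o2.png

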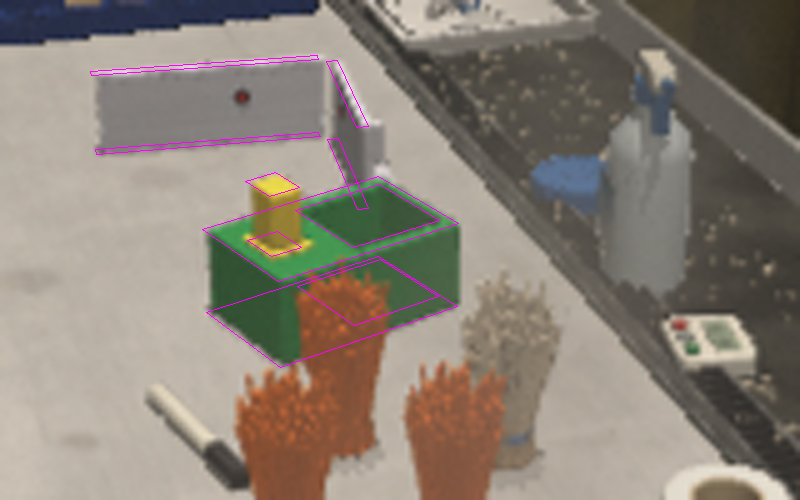

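```bash
cat > goto.py <<'E'
from h import *
def go(pos,th=None):
    s=r.get_state(); A=R.from_quat(s['tool_rot']).as_matrix(); d=A.T@(np.array(pos)-s['position'])
    out=d.round(4)
    x=A[:,0] if th is None else np.array([np.cos(th),np.sin(th),0])
    if th is None: x=np.array([x[0],x[1],0]);x/=np.linalg.norm(x)
    z=np.array([0,0,-1.]); B=np.c_[x,np.cross(z,x),z]
    print('shift',out,'turn',R.from_matrix(A.T@B).as_rotvec().round(4), 'dist',np.linalg.norm(d).round(3))
E
python3 - <<'E'
from goto import *
t=cam('top'); s=cam('side')
b=un=lambda px,x0,y0,k:(np.array(px,float)+.5)/k-.5+[x0,y0]
for n,px in dict(bunch=(222,186),o1=(138,352),o2=(385,307),o3=(342,477)).items(): print(n,onz(t,un(px,340,170,5),.115).round(4))
print('foot',onz(s,un((453,365),230,160,4),.0).round(4), onz(s,un((450,258),230,160,4),.105).round(4))
print('spray',onz(t,(313,140),.1))
go([.55,.1,.35],-1.274)
E
```

```text
bunch [ 0.5493 -0.2525  0.115 ]
o1 [ 0.4556 -0.2039  0.115 ]
o2 [ 0.4805 -0.3438  0.115 ]
o3 [ 0.3853 -0.3179  0.115 ]
foot [ 0.5627 -0.2607  0.    ] [ 0.556  -0.2645  0.105 ]
spray [ 0.74578574 -0.0512232   0.1       ]
shift [-0.3467  0.5103 -0.1446] turn [1.000e-04 1.000e-04 2.604e+00] dist 0.634
```

```bash
python3 -m jog '[{"gripper":1,"x":-0.01,"y":0.02,"z":-0.02,"rz":0.12},{"gripper":1,"x":-0.035,"y":0.05,"z":-0.04,"rz":0.3},{"gripper":1,"x":-0.06,"y":0.09,"z":-0.06,"rz":0.48},{"gripper":1,"x":-0.09,"y":0.13,"z":-0.08,"rz":0.66},{"gripper":1,"x":-0.12,"y":0.18,"z":-0.1,"rz":0.84},{"gripper":1,"x":-0.15,"y":0.22,"z":-0.12,"rz":1.02},{"gripper":1,"x":-0.18,"y":0.26,"z":-0.145,"rz":1.2},{"gripper":1,"x":-0.21,"y":0.31,"z":-0.145,"rz":1.38},{"gripper":1,"x":-0.24,"y":0.35,"z":-0.145,"rz":1.56},{"gripper":1,"x":-0.27,"y":0.39,"z":-0.145,"rz":1.74},{"gripper":1,"x":-0.29,"y":0.43,"z":-0.145,"rz":1.92},{"gripper":1,"x":-0.32,"y":0.47,"z":-0.145,"rz":2.1}]' 20
python3 -c "
from goto import *
go([.55,.1,.35],-1.274)"
```

```text
shift [-0.3467  0.5103 -0.1446] turn [1.000e-04 1.000e-04 2.604e+00] dist 0.634$[0]: bad value
```

```bash
python3 -m jog '[{"gripper":1,"x":-0.01,"y":0.02,"z":-0.02,"rx":0,"ry":0,"rz":0.12},{"gripper":1,"x":-0.035,"y":0.05,"z":-0.04,"rx":0,"ry":0,"rz":0.3},{"gripper":1,"x":-0.06,"y":0.09,"z":-0.06,"rx":0,"ry":0,"rz":0.48},{"gripper":1,"x":-0.09,"y":0.13,"z":-0.08,"rx":0,"ry":0,"rz":0.66},{"gripper":1,"x":-0.12,"y":0.18,"z":-0.1,"rx":0,"ry":0,"rz":0.84},{"gripper":1,"x":-0.15,"y":0.22,"z":-0.12,"rx":0,"ry":0,"rz":1.02},{"gripper":1,"x":-0.18,"y":0.26,"z":-0.145,"rx":0,"ry":0,"rz":1.2},{"gripper":1,"x":-0.21,"y":0.31,"z":-0.145,"rx":0,"ry":0,"rz":1.38},{"gripper":1,"x":-0.24,"y":0.35,"z":-0.145,"rx":0,"ry":0,"rz":1.56},{"gripper":1,"x":-0.27,"y":0.39,"z":-0.145,"rx":0,"ry":0,"rz":1.74},{"gripper":1,"x":-0.29,"y":0.43,"z":-0.145,"rx":0,"ry":0,"rz":1.92},{"gripper":1,"x":-0.32,"y":0.47,"z":-0.145,"rx":0,"ry":0,"rz":2.1}]' 20
python3 -c "
from goto import *
go([.55,.1,.35],-1.274)"
```

```text
t: 1.95
position: [0.5183, 0.1346, 0.3505]
tool_rot: [0.926, -0.378, 0.0, -0.0]
ft_force: [-0.4, 1.0, -0.1]
finger_gap: 0.0937
shift [0.0469 0.0025 0.0005] turn [-6.000e-04  2.000e-04  4.984e-01] dist 0.047
```

```bash
python3 -m jog '[{"gripper":1,"x":0.015,"y":0,"z":0,"rx":0,"ry":0,"rz":0.16},{"gripper":1,"x":0.03,"y":0,"z":0,"rx":0,"ry":0,"rz":0.33},{"gripper":1,"x":0.045,"y":0,"z":0,"rx":0,"ry":0,"rz":0.498},{"gripper":1,"x":0.047,"y":0,"z":0,"rx":0,"ry":0,"rz":0.498}]'
python3 - <<'E'
from h import *
import pickle
c=cam('wrist'); cv2.imwrite('pics/w1.png',c['img']); pickle.dump(c,open('w1.pkl','wb'))
print(r.get_state()['joint_vel'].round(3))
E
```

```text
t: 2.45
position: [0.5523, 0.1011, 0.3501]
tool_rot: [0.804, -0.594, -0.0, -0.0]
ft_force: [-0.6, 0.1, 0.5]
finger_gap: 0.0942
[ 0.013 -0.008  0.007  0.005  0.004  0.005]
```

View pics/w1.png

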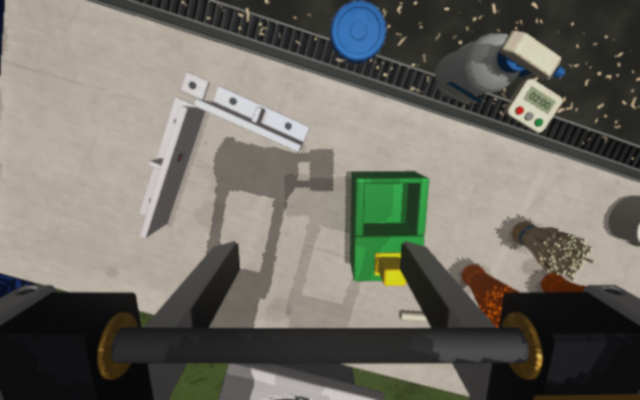

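```bash
python3 - <<'E'
from h import *
import pickle
c=pickle.load(open('w1.pkl','rb'))
crop(c,130,60,330,250,4,'pics/w1a.png'); crop(c,335,160,445,290,4.6,'pics/w1b.png'); crop(c,490,200,610,300,5,'pics/w1c.png')
E
```

```text
(no output)
```

View pics/w1a.png

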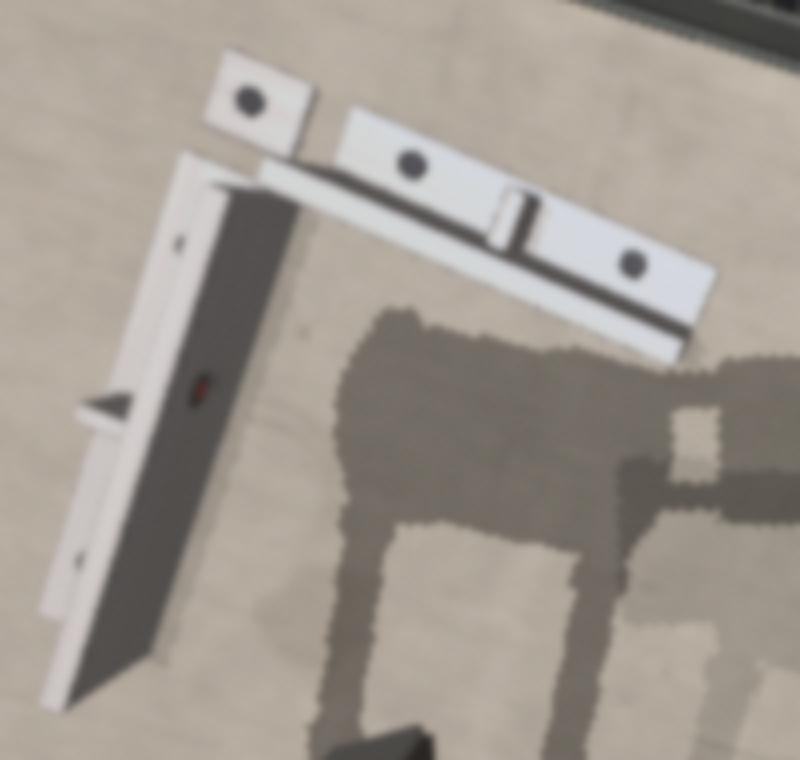

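View pics/w1b.png

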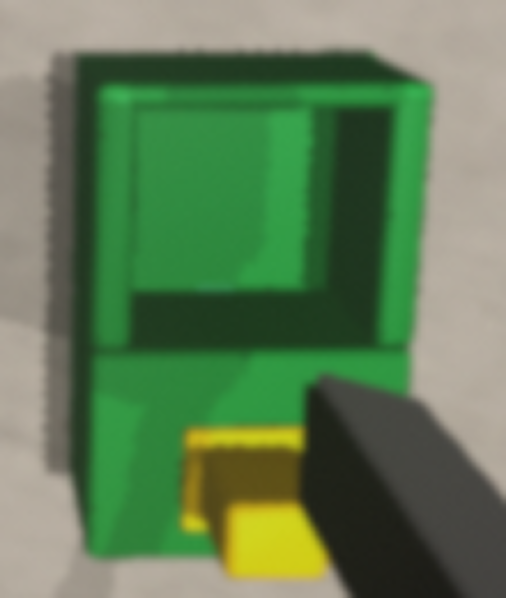

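View pics/w1c.png

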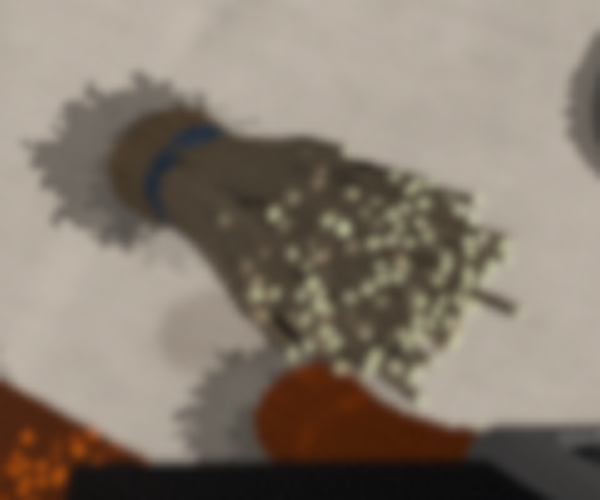

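```bash
python3 - <<'E'
from fit import *
import pickle
c=pickle.load(open('w1.pkl','rb')); t=cam('top'); s=cam('side')
mf=[[-.006,0,.075],[-.206,0,.075],[-.006,0,0],[-.206,0,0],[0,-.006,.075],[0,-.156,.075]]
pf,e=fit([(c,mf,un([[228,192],[65,712],[300,205],[150,652],[260,183],[675,365]],130,60,4))],[.6,.2,-.1])
print('fence',pf.round(4),np.degrees(pf[2]),e.round(1).tolist())
mt=[[.08,.052,.07],[.08,-.052,.07],[-.08,.052,.07],[.08,.052,0],[.08,-.052,0],[.072,.039,.07],[.072,-.039,.07],[-.006,.052,.07],[-.006,-.052,.07],[-.037,.016,.118],[-.063,.016,.118]]
pt,e=fit([(c,mt,un([[100,88],[432,88],[90,556],[78,55],[372,52],[132,106],[393,106],[95,350],[410,348],[228,503],[232,577]],335,160,4.6))],[.5,0,.3])
print('tub',pt.round(4),np.degrees(pt[2]),e.round(1).tolist())
print('bunch',onz(c,un((163,160),490,200,5),0))
def draw(c,polys,x0,y0,x1,y1,k,name):
    big=cv2.resize(c['img'][y0:y1,x0:x1],None,fx=k,fy=k,interpolation=cv2.INTER_CUBIC)
    for P in polys:
        q=((proj(c,P)-[x0,y0]+.5)*k-.5); cv2.polylines(big,[np.round(q).astype(int)],False,(255,0,255),1)
    cv2.imwrite(name,big)
def circ(x,y,rr,z):
    a=np.linspace(0,2*np.pi,40); return np.c_[x+rr*np.cos(a),y+rr*np.sin(a),a*0+z]
b=onz(c,un((163,160),490,200,5),0)
P=[circ(b[0],b[1],.0185,0),circ(b[0],b[1],.027,.08),circ(b[0],b[1],.03,.106)]
draw(c,P,490,200,610,300,5,'pics/b1.png'); draw(t,P,350,180,420,240,6,'pics/b2.png'); draw(s,P,310,200,370,260,8,'pics/b3.png')
a=[cv2.imread(f'pics/b{i}.png') for i in (1,2,3)]
a=[cv2.resize(x,(300,int(300*x.shape[0]/x.shape[1]))) for x in a]; h=max(x.shape[0] for x in a)
cv2.imwrite('pics/b.png',cv2.resize(np.hstack([cv2.copyMakeBorder(x,0,h-x.shape[0],0,0,0) for x in a]),(800,int(800*h/900))))
E
```

```text
fence [ 0.5961  0.2945 -0.118 ] -6.75814260155872 [[0.5, -0.2], [-0.7, 1.0], [1.3, -1.6], [0.6, 0.7], [-1.8, -0.5], [-0.1, 0.5]]
tub [ 0.505  -0.0208  0.3099] 17.75446476636702 [[-0.9, -0.8], [1.2, -1.7], [-0.4, 1.4], [-0.7, -0.9], [0.2, -1.1], [1.3, 0.8], [0.0, 0.2], [-0.7, 0.4], [1.6, -0.1], [0.3, 0.4], [-1.4, 1.7]]
bunch [ 0.55236576 -0.25743666  0.        ]
```

View pics/b.png

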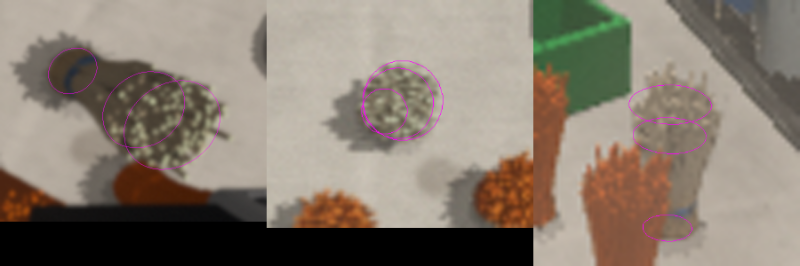

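```bash
python3 -c "
from goto import *
go([.551,-.2555,.2],np.radians(-72.5))"
```

```text
shift [0.3416 0.106  0.1502] turn [-0.0003  0.0008 -0.006 ] dist 0.388
```

```bash
python3 -m jog '[{"gripper":1,"x":0.02,"y":0.006,"z":0.01,"rx":0,"ry":0,"rz":0},{"gripper":1,"x":0.07,"y":0.022,"z":0.03,"rx":0,"ry":0,"rz":0},{"gripper":1,"x":0.12,"y":0.037,"z":0.05,"rx":0,"ry":0,"rz":-0.006},{"gripper":1,"x":0.17,"y":0.053,"z":0.075,"rx":0,"ry":0,"rz":-0.006},{"gripper":1,"x":0.22,"y":0.068,"z":0.1,"rx":0,"ry":0,"rz":-0.006},{"gripper":1,"x":0.27,"y":0.084,"z":0.12,"rx":0,"ry":0,"rz":-0.006},{"gripper":1,"x":0.32,"y":0.099,"z":0.14,"rx":0,"ry":0,"rz":-0.006},{"gripper":1,"x":0.34,"y":0.106,"z":0.15,"rx":0,"ry":0,"rz":-0.006},{"gripper":1,"x":0.3416,"y":0.106,"z":0.15,"rx":0,"ry":0,"rz":-0.006},{"gripper":1,"x":0.3416,"y":0.106,"z":0.15,"rx":0,"ry":0,"rz":-0.006}]'
python3 - <<'E'
from h import *
import pickle
c=cam('wrist'); cv2.imwrite('pics/w2.png',c['img']); pickle.dump(c,open('w2.pkl','wb'))
b=[.552,-.257]
def circ(x,y,rr,z):
    a=np.linspace(0,2*np.pi,60); return np.c_[x+rr*np.cos(a),y+rr*np.sin(a),a*0+z]
im=c['img'].copy()
for rr,z in ((.0185,0),(.027,.08),(.03,.106)): cv2.polylines(im,[proj(c,circ(*b,rr,z)).round().astype(int)],True,(255,0,255),1)
cv2.imwrite('pics/w2o.png',im)
E
```

```text
t: 3.85
position: [0.5515, -0.254, 0.2011]
tool_rot: [0.807, -0.591, 0.0, -0.001]
ft_force: [0.8, -0.8, 0.0]
finger_gap: 0.0939
```

View pics/w2o.png

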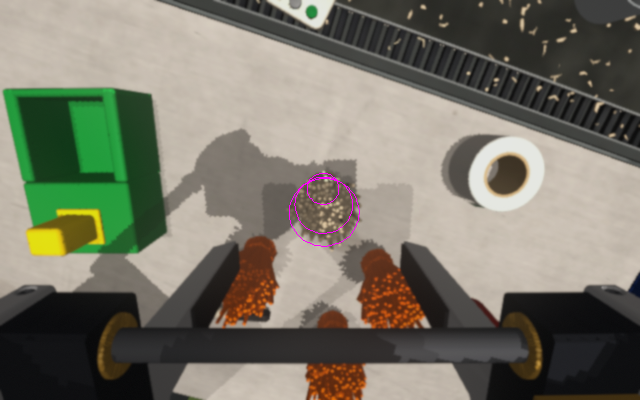

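```bash
python3 -c "
from goto import *
go([.552,-.2562,.069],np.radians(-72.5))"
```

```text
shift [0.0024 0.0005 0.1323] turn [-0.0017  0.0005  0.002 ] dist 0.132
```

```bash
python3 -m jog '[{"gripper":1,"x":0.0024,"y":0.0005,"z":0.02,"rx":-0.001,"ry":0,"rz":0.002},{"gripper":1,"x":0.0024,"y":0.0005,"z":0.055,"rx":-0.001,"ry":0,"rz":0.002},{"gripper":1,"x":0.0024,"y":0.0005,"z":0.09,"rx":-0.0017,"ry":0,"rz":0.002},{"gripper":1,"x":0.0024,"y":0.0005,"z":0.115,"rx":-0.0017,"ry":0,"rz":0.002},{"gripper":1,"x":0.0024,"y":0.0005,"z":0.128,"rx":-0.0017,"ry":0,"rz":0.002},{"gripper":1,"x":0.0024,"y":0.0005,"z":0.132,"rx":-0.0017,"ry":0,"rz":0.002},{"gripper":1,"x":0.0024,"y":0.0005,"z":0.132,"rx":-0.0017,"ry":0,"rz":0.002}]' 12
python3 - <<'E'
from h import *
import pickle
c=cam('wrist'); cv2.imwrite('pics/w3.png',c['img']); s=cam('side'); crop(s,260,160,420,280,5,'pics/s3.png')
E
```

```text
t: 4.78
position: [0.5527, -0.2561, 0.0702]
tool_rot: [0.807, -0.591, 0.001, -0.0]
ft_force: [0.1, 0.4, 0.9]
finger_gap: 0.094
```

View pics/w3.png

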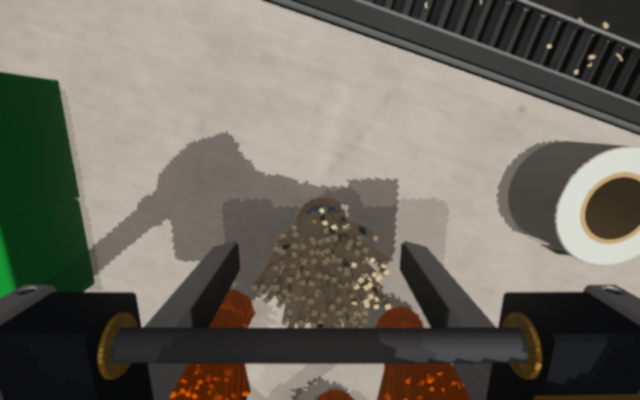

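View pics/s3.png

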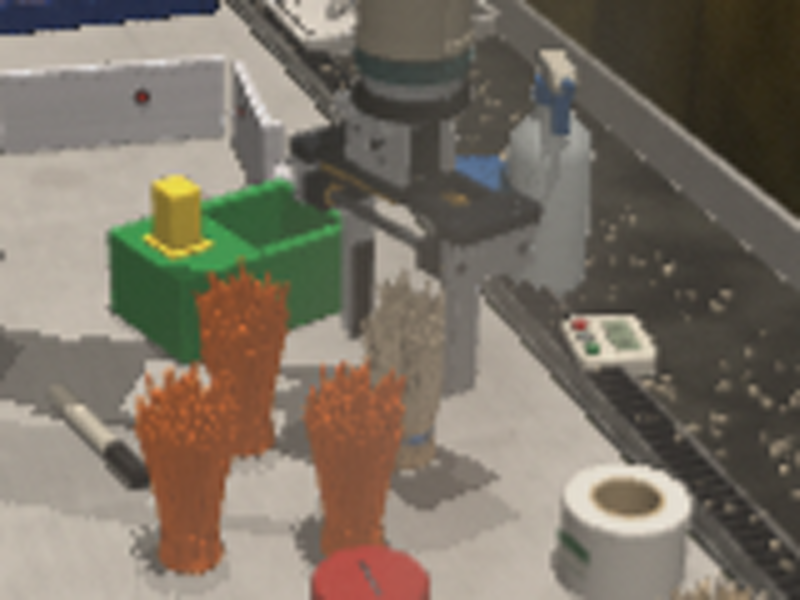

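The bunch stands between the open fingers. Its foot is at (323,205), against a finger centre at column 319, so I'll shift +3 mm along tool x and close gently.

```bash
python3 -m jog '[{"gripper":0.8,"x":0.003,"y":0,"z":0,"rx":0,"ry":0,"rz":0},{"gripper":0.66,"x":0.003,"y":0,"z":0,"rx":0,"ry":0,"rz":0},{"gripper":0.6,"x":0.003,"y":0,"z":0,"rx":0,"ry":0,"rz":0},{"gripper":0.5,"x":0.003,"y":0,"z":0,"rx":0,"ry":0,"rz":0},{"gripper":0.4,"x":0.003,"y":0,"z":0,"rx":0,"ry":0,"rz":0},{"gripper":0.3,"x":0.003,"y":0,"z":0,"rx":0,"ry":0,"rz":0},{"gripper":0.3,"x":0.003,"y":0,"z":0,"rx":0,"ry":0,"rz":0}]' 14
python3 -m jog '[{"gripper":0.3,"x":0,"y":0,"z":-0.004,"rx":0,"ry":0,"rz":0},{"gripper":0.3,"x":0,"y":0,"z":-0.015,"rx":0,"ry":0,"rz":0},{"gripper":0.3,"x":0,"y":0,"z":-0.025,"rx":0,"ry":0,"rz":0},{"gripper":0.3,"x":0,"y":0,"z":-0.03,"rx":0,"ry":0,"rz":0},{"gripper":0.3,"x":0,"y":0,"z":-0.03,"rx":0,"ry":0,"rz":0}]'
python3 - <<'E'
from h import *
s=cam('side'); crop(s,260,160,420,280,5,'pics/s4.png')
c=cam('wrist'); cv2.imwrite('pics/w4.png',c['img'])
E
```

```text
t: 5.75
position: [0.5537, -0.2593, 0.0705]
tool_rot: [0.807, -0.591, 0.001, -0.0]
ft_force: [-0.4, -0.5, -0.3]
finger_gap: 0.0583
t: 6.38
position: [0.554, -0.2594, 0.1012]
tool_rot: [0.807, -0.591, 0.002, -0.0]
ft_force: [-0.6, -0.1, -1.1]
finger_gap: 0.0585
```

View pics/s4.png

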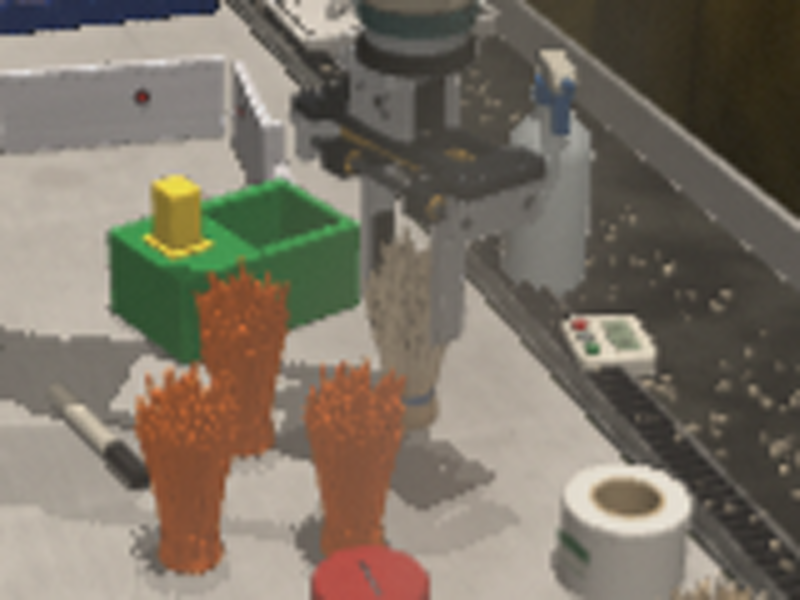

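View pics/w4.png

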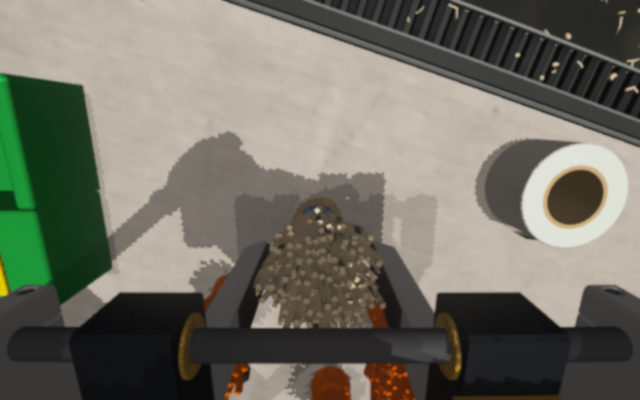

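Bunch lifted 31 mm and upright: the foot is centred at (319,205) in the wrist view and the force shows its ~1.1 N weight. Next, over to the pocket.

```bash
python3 -c "
from goto import *
go([.536,-.0107,.21],np.radians(-72.5))"
```

```text
shift [-0.2421 -0.0583 -0.1097] turn [-0.0013 -0.0008  0.0003] dist 0.272
```

```bash
python3 -m jog '[{"gripper":0.3,"x":0,"y":0,"z":-0.02,"rx":-0.001,"ry":0,"rz":0},{"gripper":0.3,"x":-0.005,"y":-0.001,"z":-0.05,"rx":-0.001,"ry":0,"rz":0},{"gripper":0.3,"x":-0.02,"y":-0.005,"z":-0.08,"rx":-0.001,"ry":0,"rz":0},{"gripper":0.3,"x":-0.05,"y":-0.012,"z":-0.1,"rx":-0.001,"ry":0,"rz":0},{"gripper":0.3,"x":-0.09,"y":-0.022,"z":-0.109,"rx":-0.001,"ry":0,"rz":0},{"gripper":0.3,"x":-0.13,"y":-0.031,"z":-0.11,"rx":-0.001,"ry":0,"rz":0},{"gripper":0.3,"x":-0.17,"y":-0.041,"z":-0.11,"rx":-0.001,"ry":0,"rz":0},{"gripper":0.3,"x":-0.205,"y":-0.05,"z":-0.11,"rx":-0.001,"ry":0,"rz":0},{"gripper":0.3,"x":-0.23,"y":-0.056,"z":-0.11,"rx":-0.001,"ry":0,"rz":0},{"gripper":0.3,"x":-0.24,"y":-0.058,"z":-0.11,"rx":-0.001,"ry":0,"rz":0},{"gripper":0.3,"x":-0.242,"y":-0.058,"z":-0.11,"rx":-0.001,"ry":0,"rz":0},{"gripper":0.3,"x":-0.242,"y":-0.058,"z":-0.11,"rx":-0.001,"ry":0,"rz":0}]'
python3 - <<'E'
from h import *
import pickle
s=cam('side'); crop(s,260,130,420,250,5,'pics/s5.png')
c=cam('wrist'); cv2.imwrite('pics/w5.png',c['img']); pickle.dump(c,open('w5.pkl','wb'))
E
```

```text
t: 7.98
position: [0.5359, -0.0117, 0.2101]
tool_rot: [0.806, -0.591, 0.001, 0.0]
ft_force: [0.3, 0.3, -0.9]
finger_gap: 0.0584
```

View pics/s5.png

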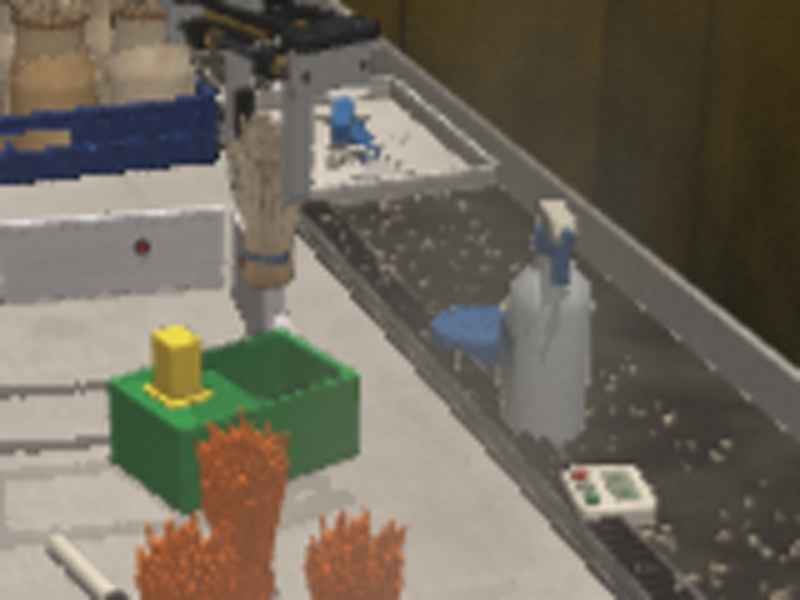

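View pics/w5.png

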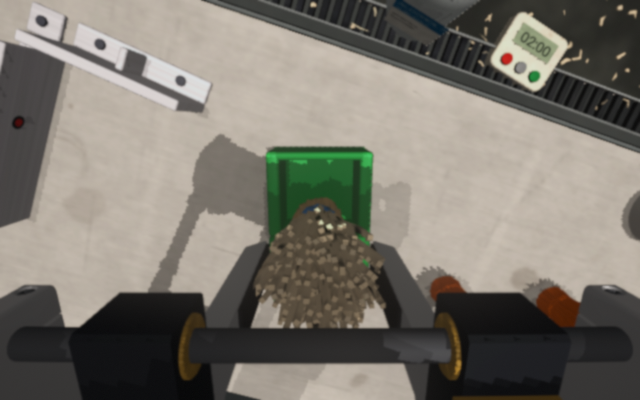

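```bash
python3 - <<'E'
from fit import *
import pickle
c=pickle.load(open('w5.pkl','rb')); s=r.get_state(); crop(c,255,135,385,245,6,'pics/w5a.png')
A=R.from_quat(s['tool_rot']).as_matrix(); print(A.round(4))
a,b=onz(c,(267.5,152.5),.07),onz(c,(372.5,152.5),.07)
m=(a+b)/2; print(a,b,np.linalg.norm(a-b),'yaw',np.degrees(np.arctan2(*(a-b)[[1,0]]))-90)
for p in ([.505,-.0208,.3099],[.5045,-.0206,.3045]): print(proj(c,T2(p,[[.08,.052,.07],[.08,-.052,.07],[.072,.039,.07],[.072,-.039,.07]])).round(1).tolist())
x=(b-a)/np.linalg.norm(b-a); print('front mid in tool', A.T@(m-s['position']))
E
```

```text
[[ 2.998e-01 -9.540e-01  5.000e-04]
 [-9.540e-01 -2.998e-01 -1.100e-03]
 [ 1.200e-03 -1.000e-04 -1.000e+00]]
[0.56542421 0.04967563 0.07      ] [ 0.59531775 -0.04577684  0.07      ] 0.1000239890814814 yaw 17.38936829699628
[[264.0, 151.5], [373.3, 150.8], [278.0, 159.8], [359.4, 159.3]]
[[264.1, 151.6], [373.3, 151.5], [278.0, 160.1], [359.4, 160.0]]
front mid in tool [ 3.93688189e-05 -4.64897018e-02  1.40173445e-01]
```

View pics/w5a.png

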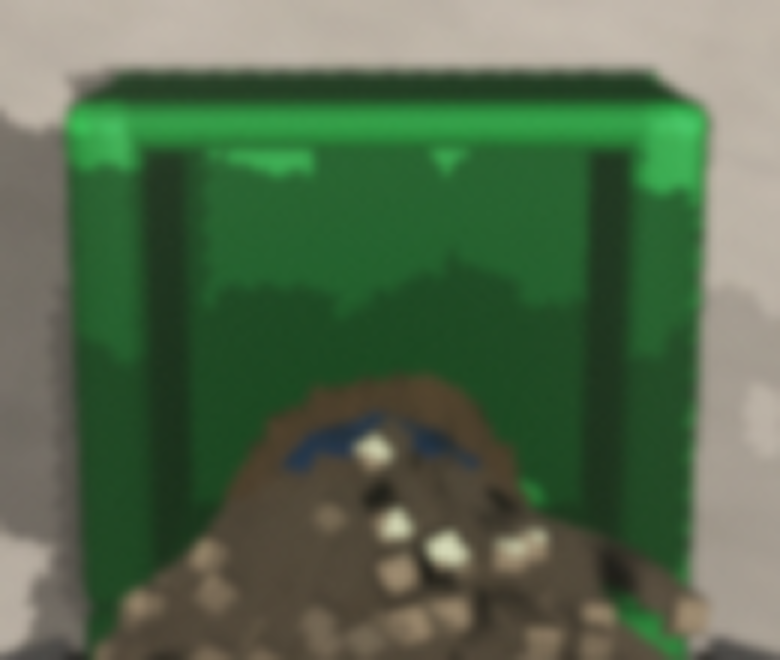

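```bash
python3 -m jog '[{"gripper":0.3,"x":0,"y":0,"z":0.015,"rx":0,"ry":0,"rz":0},{"gripper":0.3,"x":0,"y":0,"z":0.04,"rx":0,"ry":0,"rz":0},{"gripper":0.3,"x":0,"y":0,"z":0.065,"rx":0,"ry":0,"rz":0},{"gripper":0.3,"x":0,"y":0,"z":0.085,"rx":0,"ry":0,"rz":0},{"gripper":0.3,"x":0,"y":0,"z":0.1,"rx":0,"ry":0,"rz":0},{"gripper":0.3,"x":0,"y":0,"z":0.112,"rx":0,"ry":0,"rz":0},{"gripper":0.3,"x":0,"y":0,"z":0.121,"rx":0,"ry":0,"rz":0},{"gripper":0.3,"x":0,"y":0,"z":0.127,"rx":0,"ry":0,"rz":0},{"gripper":0.3,"x":0,"y":0,"z":0.13,"rx":0,"ry":0,"rz":0},{"gripper":0.3,"x":0,"y":0,"z":0.131,"rx":0,"ry":0,"rz":0},{"gripper":0.3,"x":0,"y":0,"z":0.131,"rx":0,"ry":0,"rz":0}]'
python3 - <<'E'
from h import *
import pickle
s=cam('side'); crop(s,260,160,380,250,6,'pics/s6.png')
c=cam('wrist'); cv2.imwrite('pics/w6.png',c['img']); pickle.dump(c,open('w5.pkl','wb'))
E
```

```text
t: 9.45
position: [0.5362, -0.012, 0.0794]
tool_rot: [0.806, -0.592, 0.001, 0.0]
ft_force: [-0.2, -0.8, -0.7]
finger_gap: 0.0582
```

View pics/s6.png

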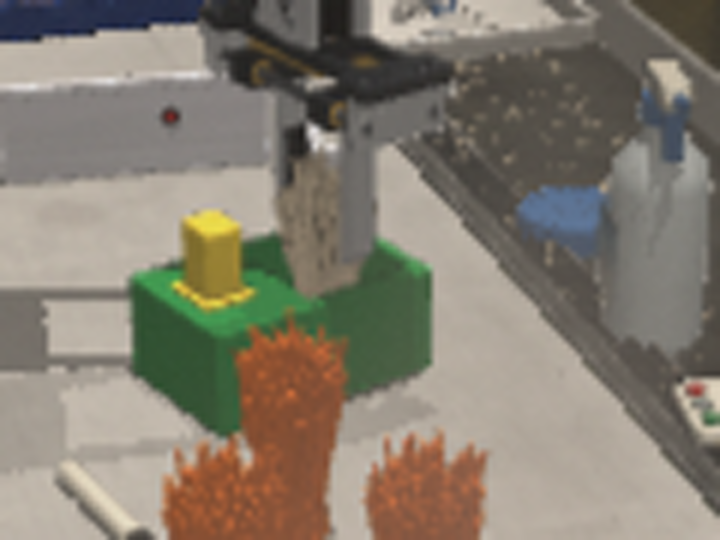

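View pics/w6.png

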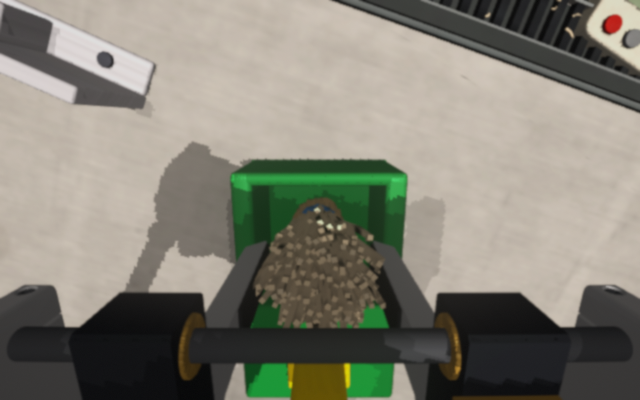

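The bunch is inside the pocket, with its foot centred at (319,205) and a few mm still to go. I'll creep down.

```bash
python3 -m jog '[{"gripper":0.3,"x":0,"y":0,"z":0.0015,"rx":0,"ry":0,"rz":0},{"gripper":0.3,"x":0,"y":0,"z":0.0025,"rx":0,"ry":0,"rz":0},{"gripper":0.3,"x":0,"y":0,"z":0.003,"rx":0,"ry":0,"rz":0},{"gripper":0.3,"x":0,"y":0,"z":0.003,"rx":0,"ry":0,"rz":0}]'
python3 -m jog '[{"gripper":0.3,"x":0,"y":0,"z":0.0007,"rx":0,"ry":0,"rz":0},{"gripper":0.3,"x":0,"y":0,"z":0.0007,"rx":0,"ry":0,"rz":0},{"gripper":0.3,"x":0,"y":0,"z":0.0007,"rx":0,"ry":0,"rz":0}]'
python3 -c "
from plant import r
print(r.get_state()['ft_force'])"
```

```text
t: 10.05
position: [0.5362, -0.012, 0.0764]
tool_rot: [0.806, -0.592, 0.001, 0.0]
ft_force: [-0.3, 0.3, -0.8]
finger_gap: 0.0586
t: 10.42
position: [0.5362, -0.012, 0.0757]
tool_rot: [0.806, -0.592, 0.001, 0.0]
ft_force: [0.9, 0.5, -2.2]
finger_gap: 0.0586
[ 0.89745786  0.46799364 -2.16899878]
```

```bash
python3 -m jog '[{"gripper":0.3,"x":0,"y":0,"z":0.0005,"rx":0,"ry":0,"rz":0},{"gripper":0.3,"x":0,"y":0,"z":0.0008,"rx":0,"ry":0,"rz":0},{"gripper":0.3,"x":0,"y":0,"z":0.0008,"rx":0,"ry":0,"rz":0}]'
python3 -m jog '[{"gripper":0.3,"x":0,"y":0,"z":0.0006,"rx":0,"ry":0,"rz":0},{"gripper":0.3,"x":0,"y":0,"z":0.0006,"rx":0,"ry":0,"rz":0}]'

```

```text
t: 10.8
position: [0.5366, -0.0119, 0.0754]
tool_rot: [0.806, -0.592, 0.001, -0.0]
ft_force: [-1.3, 0.1, 3.8]
finger_gap: 0.0587
t: 11.05
position: [0.5369, -0.0118, 0.0754]
tool_rot: [0.806, -0.592, 0.001, -0.0]
ft_force: [-1.0, 0.7, 5.3]
finger_gap: 0.0583
```

```bash
python3 -m jog '[{"gripper":0.66,"x":0,"y":0,"z":-0.0005,"rx":0,"ry":0,"rz":0},{"gripper":0.72,"x":0,"y":0,"z":-0.0005,"rx":0,"ry":0,"rz":0},{"gripper":0.85,"x":0,"y":0,"z":-0.0005,"rx":0,"ry":0,"rz":0},{"gripper":0.9,"x":0,"y":0,"z":-0.0005,"rx":0,"ry":0,"rz":0},{"gripper":0.9,"x":0,"y":0,"z":-0.0005,"rx":0,"ry":0,"rz":0}]'
python3 - <<'E'
from h import *
c=cam('wrist'); cv2.imwrite('pics/w7.png',c['img'])
E
```

```text
t: 11.68
position: [0.5368, -0.0118, 0.0758]
tool_rot: [0.806, -0.592, 0.001, -0.0]
ft_force: [-0.6, 0.1, 0.1]
finger_gap: 0.084
```

View pics/w7.png

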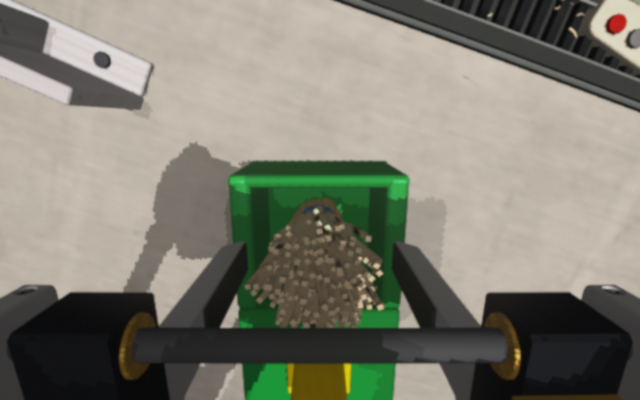

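Released: the bunch stands upright on its own between the open fingers, foot at (319,207), pads clear. Going up, then over the post.

```bash
python3 -m jog '[{"gripper":0.9,"x":0,"y":0,"z":-0.008,"rx":0,"ry":0,"rz":0},{"gripper":1,"x":0,"y":0,"z":-0.025,"rx":0,"ry":0,"rz":0},{"gripper":1,"x":0,"y":0,"z":-0.06,"rx":0,"ry":0,"rz":0},{"gripper":1,"x":0,"y":0.005,"z":-0.095,"rx":0,"ry":0,"rz":0},{"gripper":1,"x":0,"y":0.025,"z":-0.12,"rx":0,"ry":0,"rz":0},{"gripper":1,"x":0,"y":0.05,"z":-0.125,"rx":0,"ry":0,"rz":0},{"gripper":1,"x":0,"y":0.075,"z":-0.125,"rx":0,"ry":0,"rz":0},{"gripper":1,"x":0,"y":0.083,"z":-0.125,"rx":0,"ry":0,"rz":0},{"gripper":1,"x":0,"y":0.083,"z":-0.125,"rx":0,"ry":0,"rz":0},{"gripper":1,"x":0,"y":0.083,"z":-0.125,"rx":0,"ry":0,"rz":0}]'
python3 - <<'E'
from h import *
import pickle
c=cam('wrist'); cv2.imwrite('pics/w8.png',c['img']); pickle.dump(c,open('w8.pkl','wb'))
s=cam('side'); crop(s,260,160,380,250,6,'pics/s8.png')
E
```

```text
t: 12.98
position: [0.4583, -0.0365, 0.2007]
tool_rot: [0.806, -0.592, 0.002, -0.001]
ft_force: [0.8, 1.1, 0.4]
finger_gap: 0.094
```

View pics/w8.png

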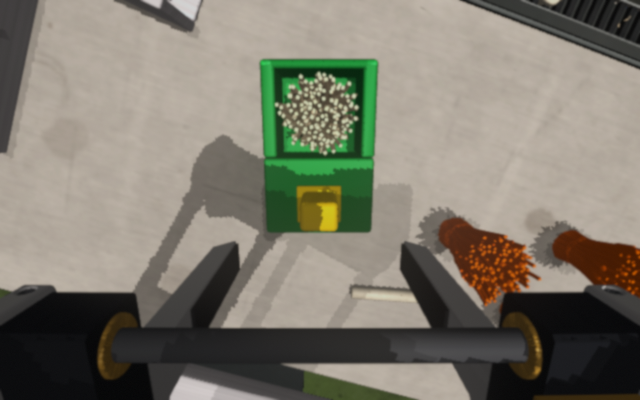

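View pics/s8.png

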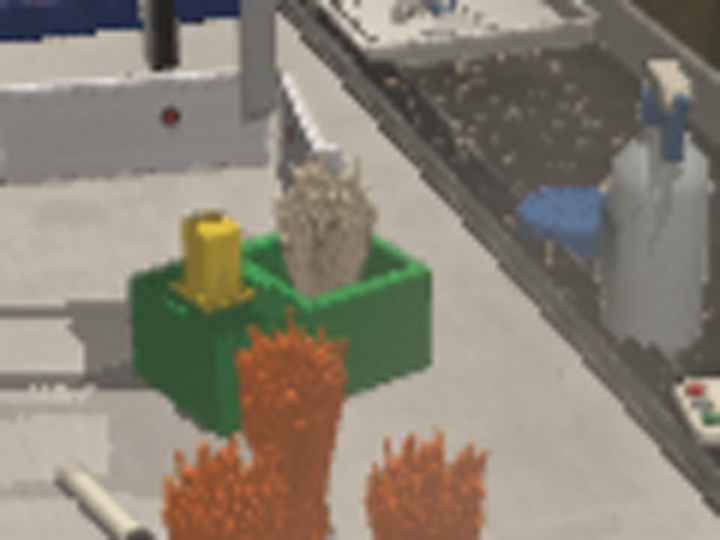

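The bunch stands upright and centred in the pocket at (320,112); the post top is at (320,212). I'll refine the carrier pose before gripping.

```bash
python3 - <<'E'
from h import *
import pickle
c=pickle.load(open('w8.pkl','rb')); crop(c,250,50,390,240,3.1,'pics/w8a.png')
E
```

```text
(no output)
```

View pics/w8a.png

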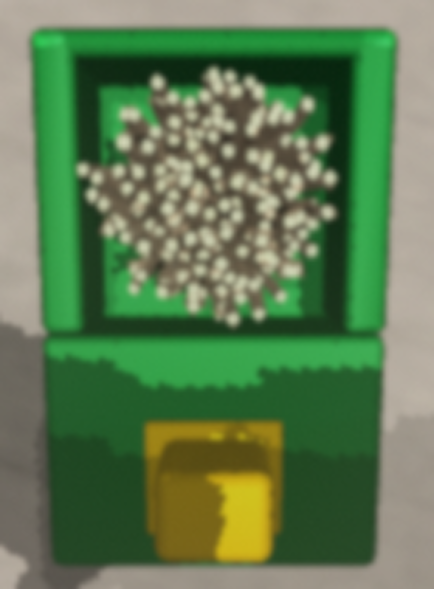

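```bash
python3 - <<'E'
from fit import *
from goto import go
import pickle
c=pickle.load(open('w8.pkl','rb')); s=r.get_state()
m=[[.08,.052,.07],[.08,-.052,.07],[-.08,-.052,.07],[-.08,.052,.07],[-.006,.052,.07],[-.006,-.052,.07],[-.063,.016,.118],[-.063,-.016,.118],[-.037,.016,.118],[-.037,-.016,.118]]
px=un([[31,30],[397,30],[376,565],[52,563],[44,336],[384,336],[157,560],[273,560],[160,473],[270,473]],250,50,3.1)
p,e=fit([(c,m,px)],[.5,0,.3]); print(p.round(4),np.degrees(p[2]),e.round(1).tolist())
post=T2(p,[[-.05,0,.118]])[0]; print(post)
go([post[0],post[1],.077],p[2]-np.pi/2)
go([post[0],post[1],.077],np.radians(-72.5)); print(s['q'].round(3))
E
```

```text
[ 0.5049 -0.021   0.3033] 17.377380988436506 [[-1.1, -2.0], [1.3, -1.9], [0.6, 1.2], [-0.4, 1.9], [-1.1, -0.5], [1.3, -0.5], [-0.7, 2.2], [0.4, 2.2], [-2.1, -0.1], [1.8, -0.1]]
[ 0.45719071 -0.03592755  0.118     ]
shift [-0.001   0.001   0.1235] turn [-0.0024 -0.0017  0.0015] dist 0.123
shift [-0.001   0.001   0.1235] turn [-0.0024 -0.0017 -0.0006] dist 0.123
[-0.231  0.102  1.743 -0.     1.293  1.035]
```

```bash
python3 -m jog '[{"gripper":1,"x":-0.001,"y":0.001,"z":0.02,"rx":-0.002,"ry":-0.0015,"rz":0},{"gripper":1,"x":-0.001,"y":0.001,"z":0.05,"rx":-0.002,"ry":-0.0015,"rz":0},{"gripper":1,"x":-0.001,"y":0.001,"z":0.08,"rx":-0.002,"ry":-0.0015,"rz":0},{"gripper":0.8,"x":-0.001,"y":0.001,"z":0.105,"rx":-0.002,"ry":-0.0015,"rz":0},{"gripper":0.7,"x":-0.001,"y":0.001,"z":0.118,"rx":-0.002,"ry":-0.0015,"rz":0},{"gripper":0.6,"x":-0.001,"y":0.001,"z":0.1205,"rx":-0.002,"ry":-0.0015,"rz":0},{"gripper":0.5,"x":-0.001,"y":0.001,"z":0.1205,"rx":-0.002,"ry":-0.0015,"rz":0}]' 15
python3 - <<'E'
from h import *
c=cam('wrist'); cv2.imwrite('pics/w9.png',c['img'])
E
```

```text
t: 13.95
position: [0.4579, -0.036, 0.0805]
tool_rot: [0.806, -0.592, 0.001, -0.0]
ft_force: [-0.4, -0.3, 0.3]
finger_gap: 0.0573
```

View pics/w9.png

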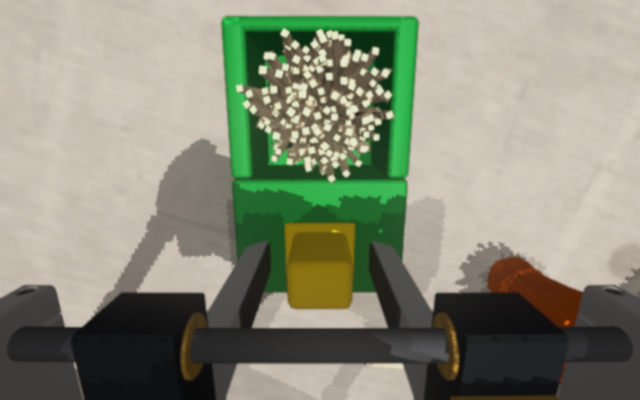

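```bash
python3 -m jog '[{"gripper":0.4,"x":0,"y":0,"z":0,"rx":0,"ry":0,"rz":0},{"gripper":0.34,"x":0,"y":0,"z":0,"rx":0,"ry":0,"rz":0},{"gripper":0.2,"x":0,"y":0,"z":0,"rx":0,"ry":0,"rz":0},{"gripper":0.1,"x":0,"y":0,"z":0,"rx":0,"ry":0,"rz":0},{"gripper":0.1,"x":0,"y":0,"z":0,"rx":0,"ry":0,"rz":0}]' 35
python3 - <<'E'
from goto import *
f=np.array([.596,.2945]);yaw=np.radians(-6.9)
c,s=np.cos(yaw),np.sin(yaw);Rm=np.array([[c,-s],[s,c]])
st=r.get_state(); print(st['position'],st['ft_force'],st['torque'])
A=R.from_quat(st['tool_rot']).as_matrix();print('th',np.degrees(np.arctan2(A[1,0],A[0,0])))
for off in ((0,0),(-.02,-.02),(-.06,-.06)):
    w=f+Rm@(np.array([-.130,-.052])+off); print(off,w); go([*w,st['position'][2]],yaw-np.pi/2)
E
```

```text
t: 14.62
position: [0.4584, -0.0361, 0.0812]
tool_rot: [0.806, -0.592, 0.001, -0.001]
ft_force: [-0.8, -0.7, 5.4]
finger_gap: 0.0319
[ 0.45837785 -0.03611576  0.0812344 ] [-0.75105673 -0.66027657  5.37989641] [0.26521807 0.32380393 0.00138104]
th -72.53550701860408
(0, 0) [0.46069443 0.25849441]
shift [-2.803e-01 -9.060e-02 -1.000e-04] turn [-0.0029 -0.0008  0.4252] dist 0.295
(-0.02, -0.02) [0.43843655 0.241042  ]
shift [-2.704e-01 -6.420e-02 -2.000e-04] turn [-0.0029 -0.0008  0.4252] dist 0.278
(-0.06, -0.06) [0.39392078 0.20613718]
shift [-0.2504 -0.0112 -0.0003] turn [-0.0029 -0.0008  0.4252] dist 0.251
```

```bash
cat > cor.py <<'E'
from goto import *
F=np.array([.596,.2945]);YAW=np.radians(-6.9)
def cgo(off,yaw=YAW,z=.081):
    c,s=np.cos(YAW),np.sin(YAW);Rm=np.array([[c,-s],[s,c]])
    go([*(F+Rm@(np.array([-.130,-.052])+off)),z],yaw-np.pi/2)
def where():
    st=r.get_state();c,s=np.cos(YAW),np.sin(YAW);Rm=np.array([[c,-s],[s,c]])
    A=R.from_quat(st['tool_rot']).as_matrix()
    print('off',(Rm.T@(st['position'][:2]-F)-[-.13,-.052]).round(4),'z',st['position'][2].round(4),'yaw',(np.degrees(np.arctan2(A[1,0],A[0,0]))+90).round(2),'F corner',(Rm.T@st['ft_force'][:2]).round(2),st['ft_force'][2].round(2),'T',st['torque'].round(3),'gap',st['finger_gap'])
E
python3 -c "
from cor import *
where(); cgo([-.06,-.16])"
```

```text
off [ 0.0331 -0.2928] z 0.0812 yaw 17.46 F corner [-0.67 -0.75] 5.38 T [0.265 0.324 0.001] gap 0.03188317602978323
shift [-1.593e-01  3.000e-02 -1.000e-04] turn [-0.0029 -0.0008  0.4252] dist 0.162
```

```bash
python3 -m jog '[{"gripper":0.1,"x":-0.002,"y":0.003,"z":0,"rx":0,"ry":0,"rz":0.005},{"gripper":0.1,"x":-0.008,"y":0.01,"z":0,"rx":0,"ry":0,"rz":0.025},{"gripper":0.1,"x":-0.018,"y":0.018,"z":0,"rx":0,"ry":0,"rz":0.06},{"gripper":0.1,"x":-0.033,"y":0.025,"z":0,"rx":0,"ry":0,"rz":0.1},{"gripper":0.1,"x":-0.05,"y":0.029,"z":0,"rx":0,"ry":0,"rz":0.15},{"gripper":0.1,"x":-0.068,"y":0.03,"z":0,"rx":0,"ry":0,"rz":0.2},{"gripper":0.1,"x":-0.086,"y":0.03,"z":0,"rx":0,"ry":0,"rz":0.25},{"gripper":0.1,"x":-0.104,"y":0.03,"z":0,"rx":0,"ry":0,"rz":0.3},{"gripper":0.1,"x":-0.122,"y":0.03,"z":0,"rx":0,"ry":0,"rz":0.345},{"gripper":0.1,"x":-0.138,"y":0.03,"z":0,"rx":0,"ry":0,"rz":0.385},{"gripper":0.1,"x":-0.15,"y":0.03,"z":0,"rx":0,"ry":0,"rz":0.415},{"gripper":0.1,"x":-0.157,"y":0.03,"z":0,"rx":0,"ry":0,"rz":0.425}]'
python3 -c "
from cor import *
where(); cgo([-.04,-.04]); 
c=cam('wrist'); cv2.imwrite('pics/w10.png',c['img'])
s=cam('side'); crop(s,240,120,400,240,5,'pics/s10.png')
t=cam('top'); crop(t,170,170,330,280,5,'pics/t10.png')"
```

```text
t: 16.12
position: [0.3822, 0.1045, 0.0812]
tool_rot: [-0.664, 0.748, -0.002, 0.001]
ft_force: [0.4, -3.3, 4.3]
finger_gap: 0.0319
off [-0.0594 -0.1623] z 0.0812 yaw -6.86 F corner [ 0.75 -3.23] 4.25 T [-0.336  0.115 -0.104] gap 0.03188393642069735
shift [-0.1222 -0.0195  0.0002] turn [-0.0036 -0.0012  0.0006] dist 0.124
```

View pics/w10.png

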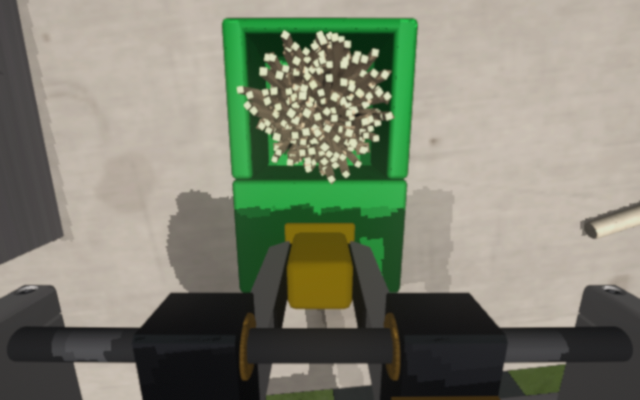

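View pics/s10.png

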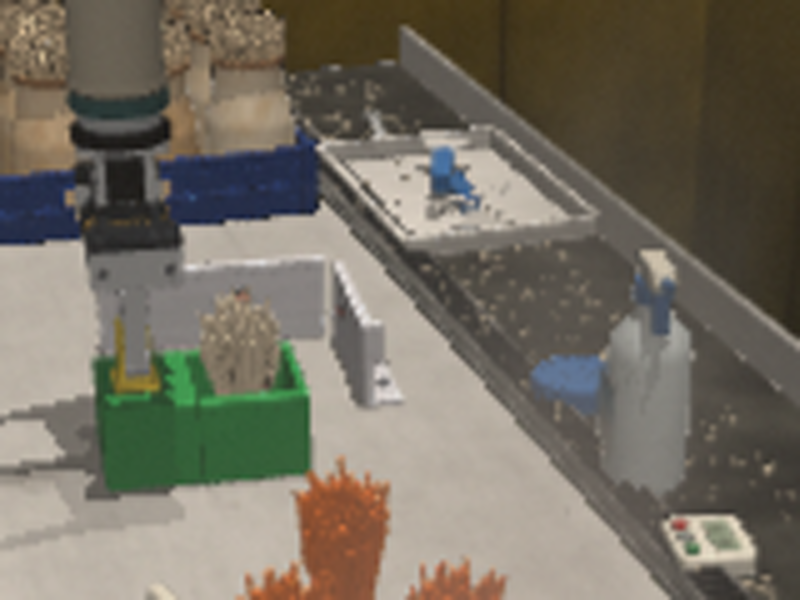

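View pics/t10.png

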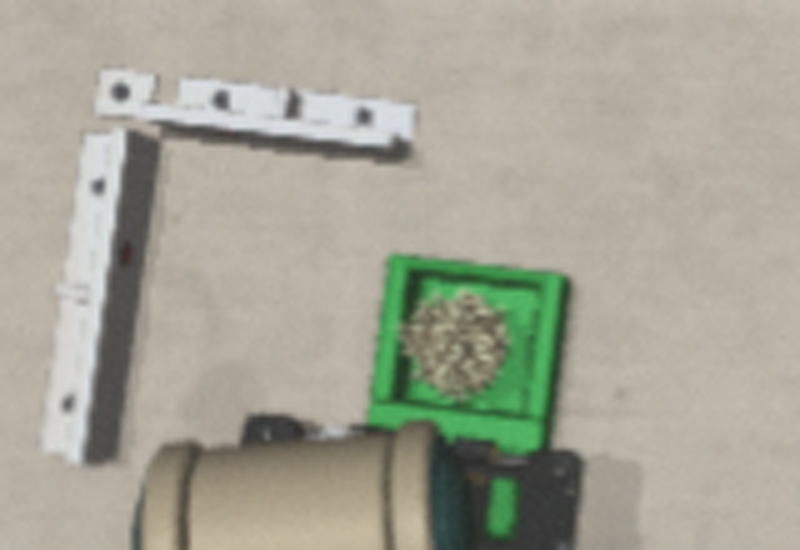

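The carrier is gripped and turned, with the bunch upright at (320,105) in the wrist view. Moving closer to the corner.

```bash
python3 -m jog '[{"gripper":0.1,"x":-0.003,"y":0,"z":0,"rx":0,"ry":0,"rz":0},{"gripper":0.1,"x":-0.01,"y":-0.001,"z":0,"rx":0,"ry":0,"rz":0},{"gripper":0.1,"x":-0.023,"y":-0.003,"z":0,"rx":0,"ry":0,"rz":0},{"gripper":0.1,"x":-0.038,"y":-0.005,"z":0,"rx":0,"ry":0,"rz":0},{"gripper":0.1,"x":-0.053,"y":-0.008,"z":0,"rx":0,"ry":0,"rz":0},{"gripper":0.1,"x":-0.068,"y":-0.011,"z":0,"rx":0,"ry":0,"rz":0},{"gripper":0.1,"x":-0.083,"y":-0.014,"z":0,"rx":0,"ry":0,"rz":0},{"gripper":0.1,"x":-0.098,"y":-0.017,"z":0,"rx":0,"ry":0,"rz":0},{"gripper":0.1,"x":-0.11,"y":-0.019,"z":0,"rx":0,"ry":0,"rz":0},{"gripper":0.1,"x":-0.118,"y":-0.0195,"z":0,"rx":0,"ry":0,"rz":0},{"gripper":0.1,"x":-0.122,"y":-0.0195,"z":0,"rx":0,"ry":0,"rz":0},{"gripper":0.1,"x":-0.122,"y":-0.0195,"z":0,"rx":0,"ry":0,"rz":0}]'
python3 -c "
from cor import *
import pickle
where(); cgo([-.01,-.01]); 
c=cam('wrist'); cv2.imwrite('pics/w11.png',c['img']);pickle.dump(c,open('w11.pkl','wb'))
t=cam('top'); crop(t,170,170,330,280,5,'pics/t11.png');pickle.dump(t,open('t11.pkl','wb'))"
```

```text
t: 17.77
position: [0.4159, 0.2252, 0.0813]
tool_rot: [-0.664, 0.748, -0.0, 0.001]
ft_force: [-0.7, 0.5, 5.1]
finger_gap: 0.032
off [-0.0404 -0.0384] z 0.0813 yaw -6.83 F corner [-0.75  0.45] 5.07 T [-0.449  0.107 -0.076] gap 0.03204387795202909
shift [-0.0284 -0.0305  0.0004] turn [-0.0021  0.0013  0.0013] dist 0.042
```

View pics/w11.png

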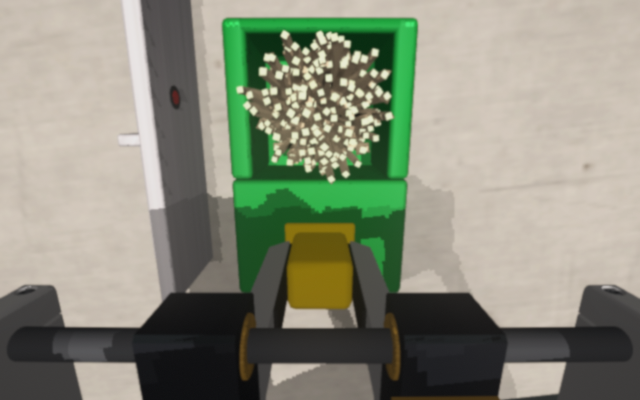

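View pics/t11.png

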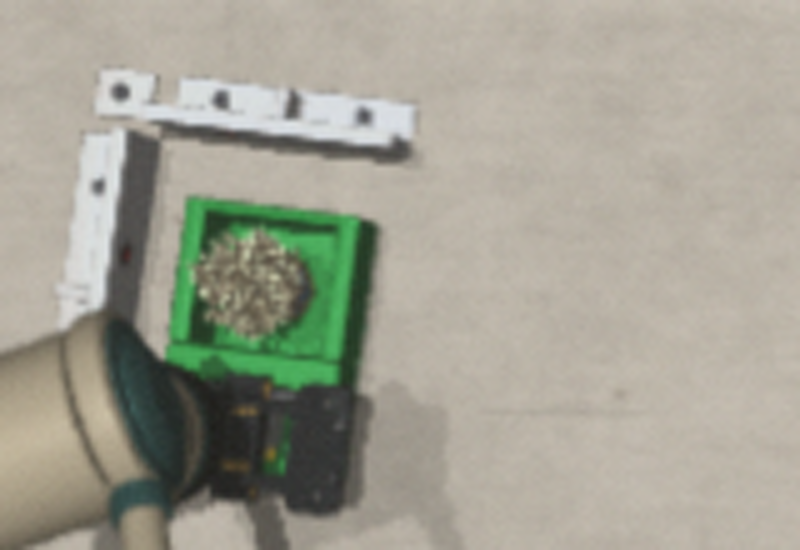

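```bash
python3 - <<'E'
from h import *
import pickle
c=pickle.load(open('w11.pkl','rb')); crop(c,110,0,260,300,2.6,'pics/w11a.png')
crop(c,110,0,260,150,5,'pics/w11b.png'); crop(c,130,150,280,300,5,'pics/w11c.png')
E
```

```text
(no output)
```

View pics/w11b.png

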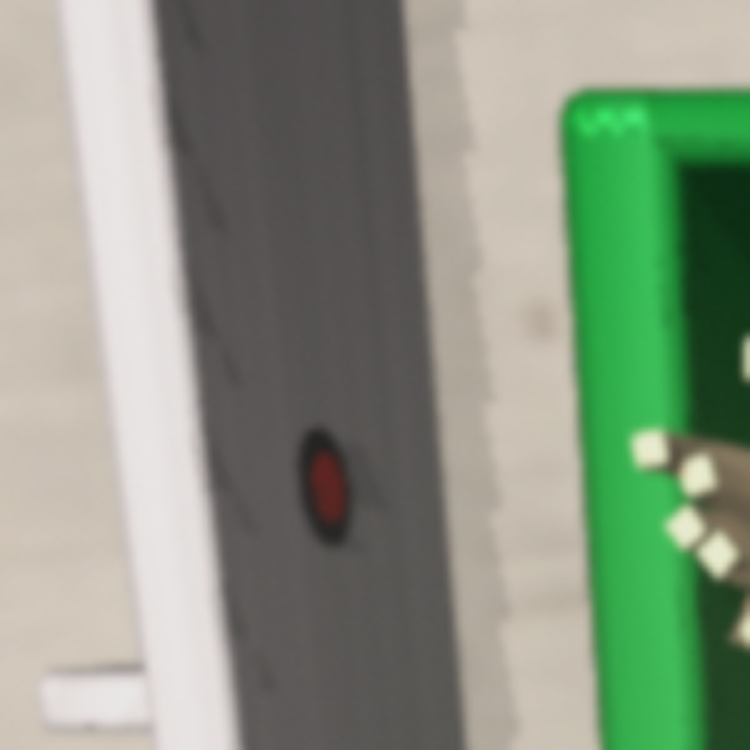

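View pics/w11c.png

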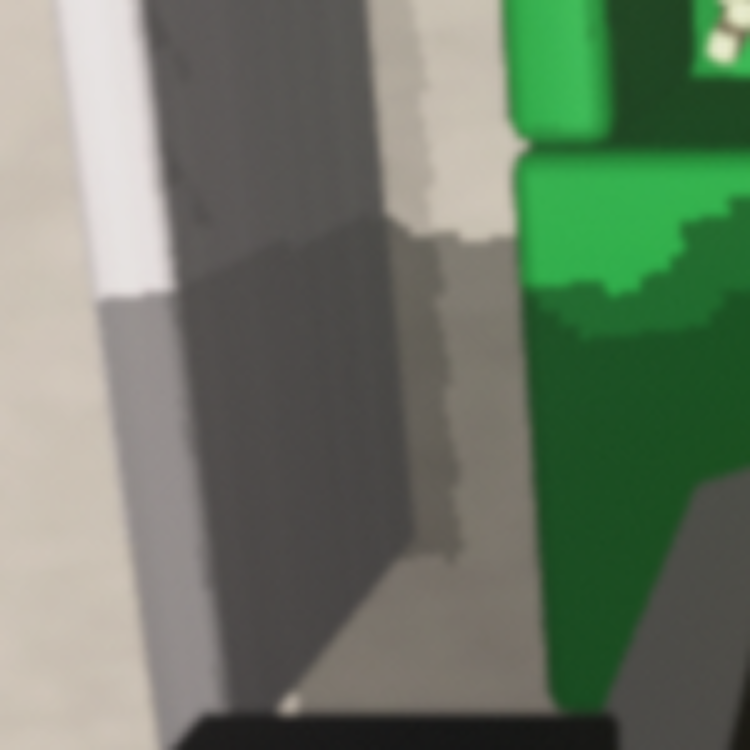

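```bash
python3 - <<'E'
from fit import *
import pickle
from cor import where
c=pickle.load(open('w11.pkl','rb'))
def line(pts,z):
    w=np.array([onz(c,p,z)[:2] for p in pts]); v=np.linalg.svd(w-w.mean(0))[2][0]; v*=np.sign(v[0]); 
    return w.mean(0),v,np.degrees(np.arctan2(v[1],v[0])),np.abs((w-w.mean(0))@[-v[1],v[0]]).max()
B=lambda p:un(p,110,0,5); C=lambda p:un(p,130,150,5)
fl=line(np.vstack([B([[152,0],[240,740]]),C([[140,0],[230,710]])]),.075)
fb=line(np.vstack([B([[404,0],[466,745]]),C([[366,0],[413,540]])]),.0)
tl=line(np.vstack([B([[565,130],[604,745]]),C([[508,60],[550,680]])]),.07)
print(fl);print(fb);print(tl)
n=np.array([-fb[1][1],fb[1][0]])
print('gap mm top',(fl[0]-tl[0])@n*1e3,'gap bottom line',(fb[0]-tl[0])@n*1e3); where()
E
```

```text
(array([0.48366393, 0.30756073]), array([ 0.99278462, -0.11991117]), np.float64(-6.886976171984067), np.float64(8.0811413913577e-05))
(array([0.48424665, 0.30860562]), array([ 0.99240403, -0.12302131]), np.float64(-7.06650330223961), np.float64(5.271317346842371e-05))
(array([0.47462786, 0.2693216 ]), array([ 0.99251456, -0.1221264 ]), np.float64(-7.014838901894831), np.float64(2.7641142902257605e-05))
gap mm top 39.060298687997886 gap bottom line 40.1689337157938
off [-0.0405 -0.0385] z 0.0813 yaw -6.86 F corner [-0.41  1.4 ] 2.76 T [-0.24   0.169 -0.04 ] gap 0.031919429631037326
```

Carrier and side fence are parallel within 0.15°, gap about 39 mm, back gap about 40 mm. Approaching to a few mm, then creeping.

```bash
python3 -m jog '[{"gripper":0.1,"x":-0.002,"y":-0.002,"z":0,"rx":0,"ry":0,"rz":0},{"gripper":0.1,"x":-0.006,"y":-0.006,"z":0,"rx":0,"ry":0,"rz":0},{"gripper":0.1,"x":-0.012,"y":-0.012,"z":0,"rx":0,"ry":0,"rz":0},{"gripper":0.1,"x":-0.018,"y":-0.018,"z":0,"rx":0,"ry":0,"rz":0},{"gripper":0.1,"x":-0.024,"y":-0.023,"z":0,"rx":0,"ry":0,"rz":0},{"gripper":0.1,"x":-0.029,"y":-0.027,"z":0,"rx":0,"ry":0,"rz":0},{"gripper":0.1,"x":-0.032,"y":-0.03,"z":0,"rx":0,"ry":0,"rz":0},{"gripper":0.1,"x":-0.034,"y":-0.032,"z":0,"rx":0,"ry":0,"rz":0},{"gripper":0.1,"x":-0.035,"y":-0.033,"z":0,"rx":0,"ry":0,"rz":0},{"gripper":0.1,"x":-0.035,"y":-0.033,"z":0,"rx":0,"ry":0,"rz":0}]'
python3 -c "
from cor import *
import pickle
where()
c=cam('wrist'); cv2.imwrite('pics/w12.png',c['img']);pickle.dump(c,open('w12.pkl','wb'))
t=cam('top'); crop(t,170,170,330,280,5,'pics/t12.png')"
```

```text
t: 19.12
position: [0.4521, 0.2556, 0.0813]
tool_rot: [-0.663, 0.748, 0.0, 0.001]
ft_force: [-1.3, -1.3, 5.1]
finger_gap: 0.0315
off [-0.0082 -0.0039] z 0.0813 yaw -6.87 F corner [-1.12 -1.45] 5.05 T [-0.883  0.168 -0.165] gap 0.03152270463310477
```

View pics/w12.png

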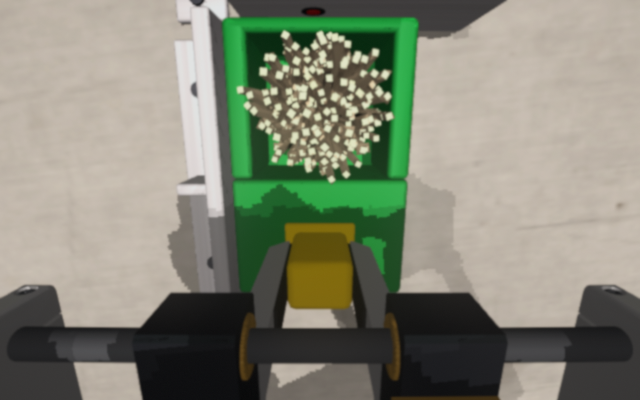

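View pics/t12.png

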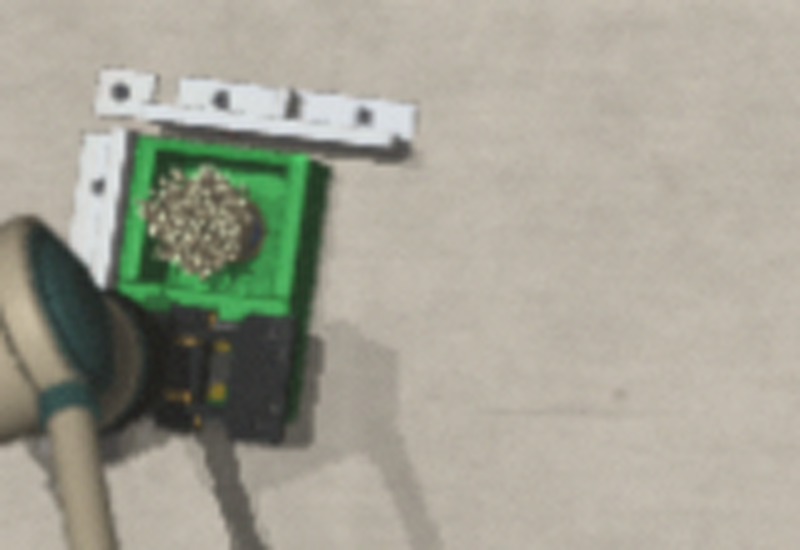

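```bash
python3 -m jog '[{"gripper":0.1,"x":-0.001,"y":-0.001,"z":0,"rx":0,"ry":0,"rz":0},{"gripper":0.1,"x":-0.002,"y":-0.002,"z":0,"rx":0,"ry":0,"rz":0},{"gripper":0.1,"x":-0.0027,"y":-0.003,"z":0,"rx":0,"ry":0,"rz":0},{"gripper":0.1,"x":-0.0033,"y":-0.004,"z":0,"rx":0,"ry":0,"rz":0},{"gripper":0.1,"x":-0.0035,"y":-0.0045,"z":0,"rx":0,"ry":0,"rz":0},{"gripper":0.1,"x":-0.0035,"y":-0.0045,"z":0,"rx":0,"ry":0,"rz":0}]'
python3 -c "
from cor import *
where()"
python3 -m jog '[{"gripper":0.1,"x":-0.0006,"y":0,"z":0,"rx":0,"ry":0,"rz":0},{"gripper":0.1,"x":-0.0012,"y":0,"z":0,"rx":0,"ry":0,"rz":0},{"gripper":0.1,"x":-0.0012,"y":0,"z":0,"rx":0,"ry":0,"rz":0}]'
python3 -c "
from cor import *
where()"
```

```text
t: 19.98
position: [0.4564, 0.2586, 0.0812]
tool_rot: [-0.663, 0.748, 0.0, 0.0]
ft_force: [-3.4, -0.3, 6.1]
finger_gap: 0.0317
off [-0.0042 -0.0004] z 0.0812 yaw -6.89 F corner [-3.39 -0.69] 6.09 T [-0.743  0.196 -0.212] gap 0.031725832518757616
t: 20.35
position: [0.4565, 0.2588, 0.0813]
tool_rot: [-0.664, 0.748, -0.0, -0.0]
ft_force: [-1.0, -5.3, 6.5]
finger_gap: 0.0322
off [-0.0042 -0.0002] z 0.0813 yaw -6.86 F corner [-0.39 -5.43] 6.5 T [-0.907 -0.001 -0.098] gap 0.03223109831153447
```

Side fence touched (5.4 N). Now creeping onto the back fence.

```bash
python3 -m jog '[{"gripper":0.1,"x":-0.0006,"y":-0.0007,"z":0,"rx":0,"ry":0,"rz":0},{"gripper":0.1,"x":-0.0006,"y":-0.0014,"z":0,"rx":0,"ry":0,"rz":0},{"gripper":0.1,"x":-0.0006,"y":-0.0021,"z":0,"rx":0,"ry":0,"rz":0},{"gripper":0.1,"x":-0.0006,"y":-0.0028,"z":0,"rx":0,"ry":0,"rz":0},{"gripper":0.1,"x":-0.0006,"y":-0.0028,"z":0,"rx":0,"ry":0,"rz":0}]'
python3 -c "
from cor import *
where()"
python3 -m jog '[{"gripper":0.1,"x":-0.0008,"y":-0.0006,"z":0,"rx":0,"ry":0,"rz":0},{"gripper":0.1,"x":-0.0008,"y":-0.0012,"z":0,"rx":0,"ry":0,"rz":0},{"gripper":0.1,"x":-0.0008,"y":-0.0018,"z":0,"rx":0,"ry":0,"rz":0},{"gripper":0.1,"x":-0.0008,"y":-0.0018,"z":0,"rx":0,"ry":0,"rz":0}]'
python3 -c "
from cor import *
where()"
```

```text
t: 20.98
position: [0.4575, 0.2587, 0.0812]
tool_rot: [-0.663, 0.748, 0.001, -0.002]
ft_force: [-5.2, -3.7, 7.7]
finger_gap: 0.0318
off [-0.0032 -0.0002] z 0.0812 yaw -6.87 F corner [-4.73 -4.33] 7.7 T [-0.365  0.635  0.057] gap 0.031837060497445745
t: 21.48
position: [0.4574, 0.2587, 0.0812]
tool_rot: [-0.663, 0.748, 0.002, -0.003]
ft_force: [-5.4, -4.1, 7.5]
finger_gap: 0.0321
off [-0.0033 -0.0002] z 0.0812 yaw -6.87 F corner [-4.87 -4.74] 7.48 T [-0.338  0.58  -0.009] gap 0.03205139834684263
```

```bash
python3 -c "
from cor import *
import pickle
where(); A=R.from_quat(r.get_state()['tool_rot']).as_matrix(); print('tool z',A[:,2].round(4)); print(r.get_state()['q'].round(3)); cgo([-.0032,-.0002])
c=cam('wrist'); cv2.imwrite('pics/w13.png',c['img']);pickle.dump(c,open('w13.pkl','wb')); crop(c,160,0,440,200,2.8,'pics/w13a.png')
t=cam('top'); crop(t,170,170,270,260,7,'pics/t13.png')
s=cam('side'); crop(s,230,130,350,220,6,'pics/s13.png')"
```

```text
off [-0.0033 -0.0002] z 0.0812 yaw -6.87 F corner [-4.87 -4.74] 7.48 T [-0.338  0.58  -0.009] gap 0.03205139834684263
tool z [-0.0073 -0.0019 -1.    ]
[3.820e-01 3.080e-01 1.793e+00 1.000e-03 1.048e+00 2.072e+00]
shift [ 0.     -0.0001  0.0002] turn [ 0.007  -0.0028  0.0005] dist 0.0
```

View pics/w13a.png

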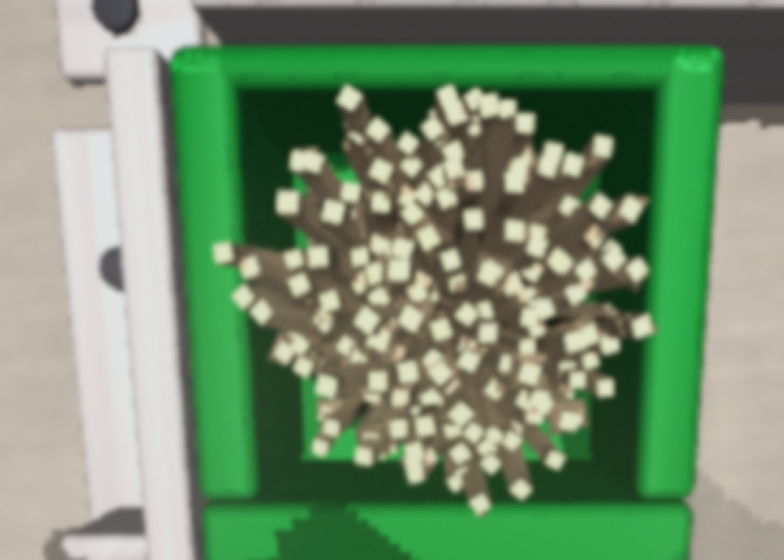

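View pics/t13.png

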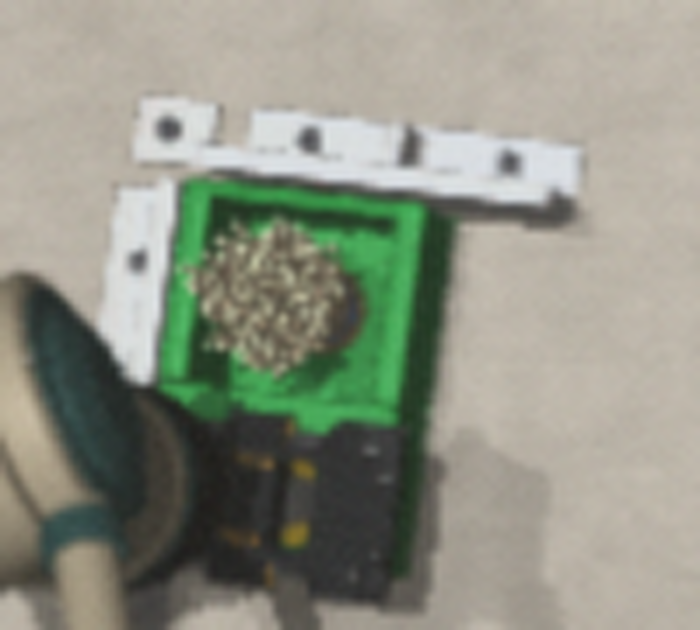

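View pics/s13.png

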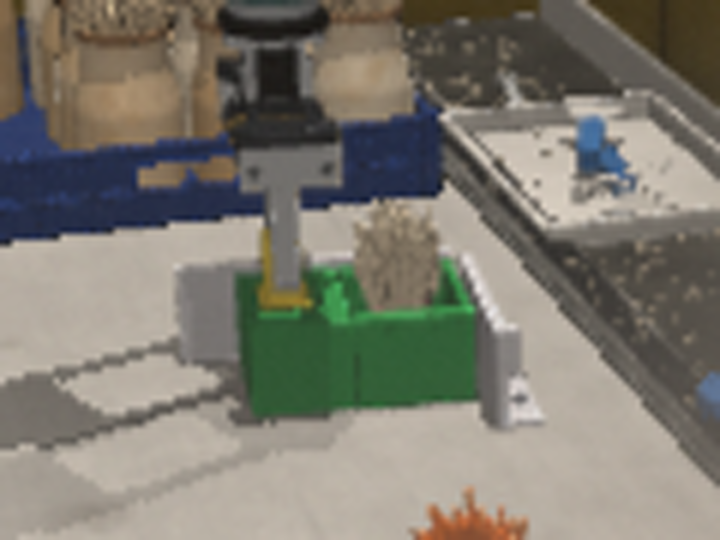

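```bash
python3 - <<'E'
from fit import *
from cor import *
import pickle
c=pickle.load(open('w13.pkl','rb')); crop(c,170,0,370,40,4,'pics/w13b.png')
a=np.array([onz(c,(u,16),.07)[:2] for u in (235,410)]); 
cc,ss=np.cos(YAW),np.sin(YAW);Rm=np.array([[cc,-ss],[ss,cc]])
for v in (1,2,3,4,5,16,17): print(v,[(Rm.T@(onz(c,(300,v),z)[:2]-F)).round(4).tolist() for z in (.07,.075)])
E
```

```text
1 [[0.001, -0.0421], [-0.0005, -0.0423]]
2 [[0.0006, -0.042], [-0.0009, -0.0423]]
3 [[0.0001, -0.042], [-0.0014, -0.0423]]
4 [[-0.0003, -0.042], [-0.0018, -0.0423]]
5 [[-0.0008, -0.042], [-0.0023, -0.0423]]
16 [[-0.0058, -0.0419], [-0.0072, -0.0422]]
17 [[-0.0063, -0.0419], [-0.0076, -0.0422]]
```

View pics/w13b.png

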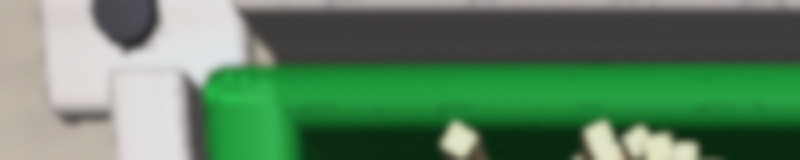

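In this view the fence's top edge is near row 2.5 and the carrier's front edge near row 16.5. That suggests a gap of about 4 mm still at the back, so the 5 N there may only be friction from the downward press. I'll relieve the down-force and push on.

```bash
python3 -m jog '[{"gripper":0.1,"x":-0.0003,"y":0,"z":-0.0007,"rx":0,"ry":0,"rz":0},{"gripper":0.1,"x":-0.0003,"y":0,"z":-0.0014,"rx":0,"ry":0,"rz":0},{"gripper":0.1,"x":-0.0003,"y":0,"z":-0.0014,"rx":0,"ry":0,"rz":0}]'
python3 -c "
from cor import *
where(); A=R.from_quat(r.get_state()['tool_rot']).as_matrix(); print('tool z',A[:,2].round(4))"
```

```text
t: 22.0
position: [0.4572, 0.2588, 0.0818]
tool_rot: [-0.663, 0.748, 0.002, -0.004]
ft_force: [0.9, -3.3, -4.7]
finger_gap: 0.0315
off [-0.0035 -0.0001] z 0.0818 yaw -6.88 F corner [ 1.3  -3.16] -4.73 T [-0.439 -0.039  0.009] gap 0.031456683760581555
tool z [-0.0085 -0.0025 -1.    ]
```

```bash
python3 -m jog '[{"gripper":0.1,"x":-0.0005,"y":-0.0006,"z":0.0005,"rx":0,"ry":0,"rz":0},{"gripper":0.1,"x":-0.0005,"y":-0.0012,"z":0.0005,"rx":0,"ry":0,"rz":0},{"gripper":0.1,"x":-0.0005,"y":-0.0018,"z":0.0005,"rx":0,"ry":0,"rz":0},{"gripper":0.1,"x":-0.0005,"y":-0.0018,"z":0.0005,"rx":0,"ry":0,"rz":0}]'
python3 -c "
from cor import *
where(); A=R.from_quat(r.get_state()['tool_rot']).as_matrix(); print('tool z',A[:,2].round(4))
c=cam('wrist'); crop(c,170,0,370,40,4,'pics/w14b.png')"
```

```text
t: 22.5
position: [0.4575, 0.2587, 0.0815]
tool_rot: [-0.663, 0.748, 0.003, -0.005]
ft_force: [-4.0, -3.6, 2.6]
finger_gap: 0.0317
off [-0.0032 -0.0001] z 0.0815 yaw -6.87 F corner [-3.55 -4.01] 2.57 T [-0.471  0.433  0.011] gap 0.031667644430014845
tool z [-0.0113 -0.0031 -0.9999]
```

View pics/w14b.png

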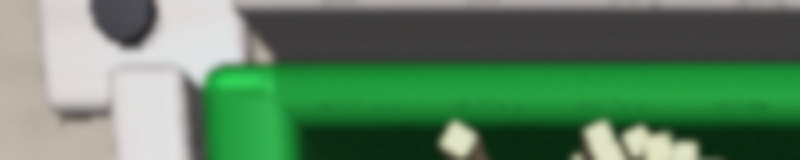

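```bash
python3 -m jog '[{"gripper":0.1,"x":-0.0003,"y":-0.0003,"z":0.0001,"rx":0.004,"ry":0,"rz":0},{"gripper":0.1,"x":-0.0003,"y":-0.0006,"z":0.0001,"rx":0.008,"ry":-0.002,"rz":0},{"gripper":0.1,"x":-0.0003,"y":-0.001,"z":0.0001,"rx":0.01,"ry":-0.003,"rz":0},{"gripper":0.1,"x":-0.0003,"y":-0.0015,"z":0.0001,"rx":0.01,"ry":-0.003,"rz":0},{"gripper":0.1,"x":-0.0003,"y":-0.0015,"z":0.0001,"rx":0.01,"ry":-0.003,"rz":0}]'
python3 -c "
from cor import *
import pickle
where(); A=R.from_quat(r.get_state()['tool_rot']).as_matrix(); print('tool z',A[:,2].round(4))
c=cam('wrist'); crop(c,170,0,450,60,2.8,'pics/w15b.png'); pickle.dump(c,open('w15.pkl','wb'))"
```

```text
t: 23.18
position: [0.4576, 0.2587, 0.0812]
tool_rot: [-0.663, 0.748, 0.001, -0.002]
ft_force: [-3.0, -4.3, 2.5]
finger_gap: 0.032
off [-0.0031 -0.0002] z 0.0812 yaw -6.88 F corner [-2.41 -4.66] 2.5 T [-0.468  1.2    0.029] gap 0.03200236715986383
tool z [-0.0038 -0.0017 -1.    ]
```

View pics/w15b.png

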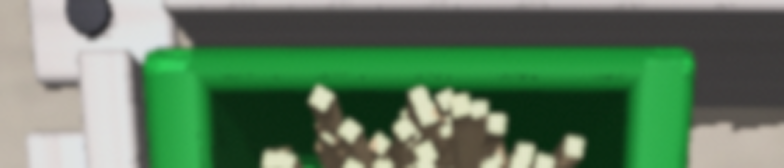

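```bash
python3 - <<'E'
from fit import *
from cor import *
import pickle
c=pickle.load(open('w15.pkl','rb')); crop(c,380,0,480,60,8,'pics/w15c.png')
cc,ss=np.cos(YAW),np.sin(YAW);Rm=np.array([[cc,-ss],[ss,cc]])
f=lambda u,v,z:(1e3*(Rm.T@(onz(c,(u,v),z)[:2]-F))).round(1)
print('fence top',f(260,2.8,.075),f(420,2.8,.075)); print('fence foot',f(434,37.5,0)); print('tub front',f(240,17,.07),f(400,17,.07)); print('tub left', f(221,40,.07), 'tub right',f(416,30,.07))
E
```

```text
fence top [ -0.8 -22.5] [  -0.7 -101.8]
fence foot [-1.00e-01 -1.34e+02]
tub front [ -5.8 -11.1] [ -5.8 -93.3]
tub left [-16.6  -0.5] tub right [ -11.9 -102. ]
```

View pics/w15c.png

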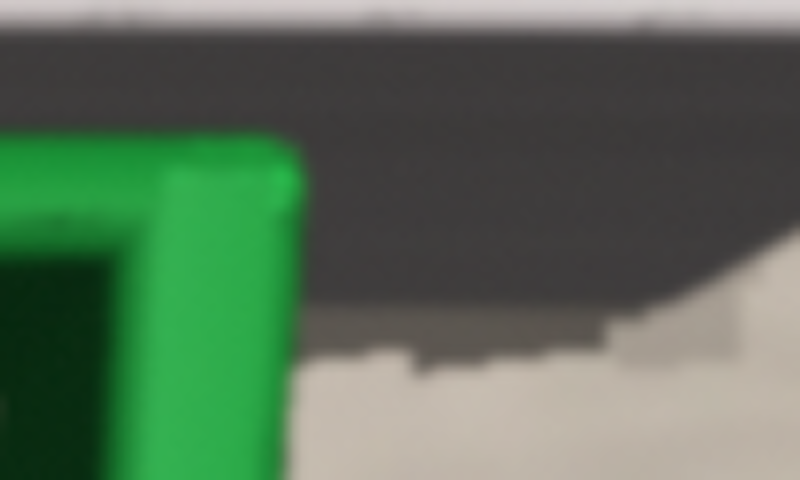

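The wrist view puts the fence face at x' ≈ -0.4 mm and the carrier front at about -4 mm (allowing for its rounded edge). The side is flush but the back is still roughly 3 mm short, so I'll ease the side press and push forward.

```bash
python3 -m jog '[{"gripper":0.1,"x":0.0008,"y":-0.0008,"z":-0.0002,"rx":0,"ry":0,"rz":0},{"gripper":0.1,"x":0.0008,"y":-0.0016,"z":-0.0002,"rx":0,"ry":0,"rz":0},{"gripper":0.1,"x":0.0008,"y":-0.0024,"z":-0.0002,"rx":0,"ry":0,"rz":0},{"gripper":0.1,"x":0.0008,"y":-0.003,"z":-0.0002,"rx":0,"ry":0,"rz":0},{"gripper":0.1,"x":0.0008,"y":-0.003,"z":-0.0002,"rx":0,"ry":0,"rz":0}]'
python3 -c "
from cor import *
where(); A=R.from_quat(r.get_state()['tool_rot']).as_matrix(); print('tool z',A[:,2].round(4))"
```

```text
t: 23.85
position: [0.4611, 0.2579, 0.0813]
tool_rot: [-0.663, 0.748, 0.001, -0.001]
ft_force: [0.1, 0.1, -3.5]
finger_gap: 0.0316
off [ 0.0004 -0.0006] z 0.0813 yaw -6.89 F corner [0.08 0.08] -3.45 T [ 0.248  0.457 -0.004] gap 0.03156911515349062
tool z [-0.0029 -0.0011 -1.    ]
```

It moved 3.5 mm freely, so friction was the blocker. Now I'll creep on to the real back contact.

```bash
python3 -m jog '[{"gripper":0.1,"x":0,"y":-0.0005,"z":0.0002,"rx":0,"ry":0,"rz":0},{"gripper":0.1,"x":0,"y":-0.001,"z":0.0002,"rx":0,"ry":0,"rz":0},{"gripper":0.1,"x":0,"y":-0.0015,"z":0.0002,"rx":0,"ry":0,"rz":0},{"gripper":0.1,"x":0,"y":-0.0015,"z":0.0002,"rx":0,"ry":0,"rz":0}]'
python3 -c "
from cor import *
import pickle
where(); A=R.from_quat(r.get_state()['tool_rot']).as_matrix(); print('tool z',A[:,2].round(4))
c=cam('wrist'); crop(c,170,0,450,60,2.8,'pics/w16b.png'); pickle.dump(c,open('w16.pkl','wb'))"
```

```text
t: 24.35
position: [0.4616, 0.2578, 0.0812]
tool_rot: [-0.663, 0.748, 0.001, -0.002]
ft_force: [-5.2, 0.5, 1.1]
finger_gap: 0.0317
off [ 0.001  -0.0006] z 0.0812 yaw -6.91 F corner [-5.22 -0.1 ] 1.13 T [0.475 1.319 0.07 ] gap 0.03169566557046563
tool z [-4.5e-03 -8.0e-04 -1.0e+00]
```

View pics/w16b.png

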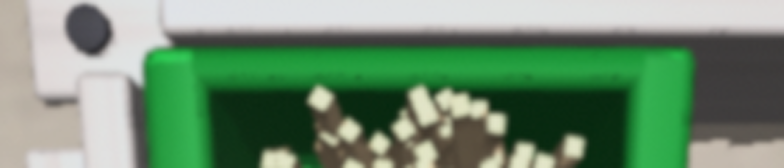

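```bash
python3 -m jog '[{"gripper":0.1,"x":0,"y":-0.001,"z":-0.0003,"rx":0,"ry":0,"rz":0},{"gripper":0.1,"x":0,"y":-0.002,"z":-0.0003,"rx":0,"ry":0,"rz":0},{"gripper":0.1,"x":0,"y":-0.0025,"z":-0.0003,"rx":0.001,"ry":0,"rz":0},{"gripper":0.1,"x":0,"y":-0.0025,"z":-0.0003,"rx":0.001,"ry":0,"rz":0}]'
python3 -c "
from cor import *
import pickle
where(); A=R.from_quat(r.get_state()['tool_rot']).as_matrix(); print('tool z',A[:,2].round(4))"
```

```text
t: 24.9
position: [0.4615, 0.2578, 0.0812]
tool_rot: [-0.663, 0.748, 0.002, -0.003]
ft_force: [-8.7, 2.8, 1.4]
finger_gap: 0.0316
off [ 0.0009 -0.0006] z 0.0812 yaw -6.92 F corner [-9.    1.77] 1.39 T [0.57  1.374 0.045] gap 0.03161051857526181
tool z [-8.e-03 -5.e-04 -1.e+00]
```

Back contact is solid: 9 N with no motion. Now I'll bring the side back on and hold both.

```bash
python3 -m jog '[{"gripper":0.1,"x":-0.0006,"y":-0.0003,"z":-0.0002,"rx":0.002,"ry":0,"rz":0},{"gripper":0.1,"x":-0.0012,"y":-0.0003,"z":-0.0002,"rx":0.004,"ry":0,"rz":0},{"gripper":0.1,"x":-0.0018,"y":-0.0003,"z":-0.0002,"rx":0.004,"ry":0,"rz":0},{"gripper":0.1,"x":-0.0018,"y":-0.0008,"z":-0.0002,"rx":0.004,"ry":0,"rz":0},{"gripper":0.1,"x":-0.0018,"y":-0.0013,"z":-0.0002,"rx":0.004,"ry":0,"rz":0},{"gripper":0.1,"x":-0.0018,"y":-0.0013,"z":-0.0002,"rx":0.004,"ry":0,"rz":0}]'
python3 -c "
from cor import *
import pickle
where(); A=R.from_quat(r.get_state()['tool_rot']).as_matrix(); print('tool z',A[:,2].round(4))
c=cam('wrist'); crop(c,170,0,450,200,2.8,'pics/w17b.png'); pickle.dump(c,open('w17.pkl','wb'))
t=cam('top'); crop(t,170,170,270,260,7,'pics/t17.png')"
```

```text
t: 25.65
position: [0.4616, 0.2583, 0.0814]
tool_rot: [-0.663, 0.748, 0.001, -0.004]
ft_force: [-7.5, -2.4, 3.6]
finger_gap: 0.0317
off [ 0.0009 -0.0001] z 0.0814 yaw -6.9 F corner [-7.13 -3.24] 3.58 T [-0.441  1.245  0.034] gap 0.03169465192609881
tool z [-0.0069 -0.0033 -1.    ]
```

View pics/w17b.png

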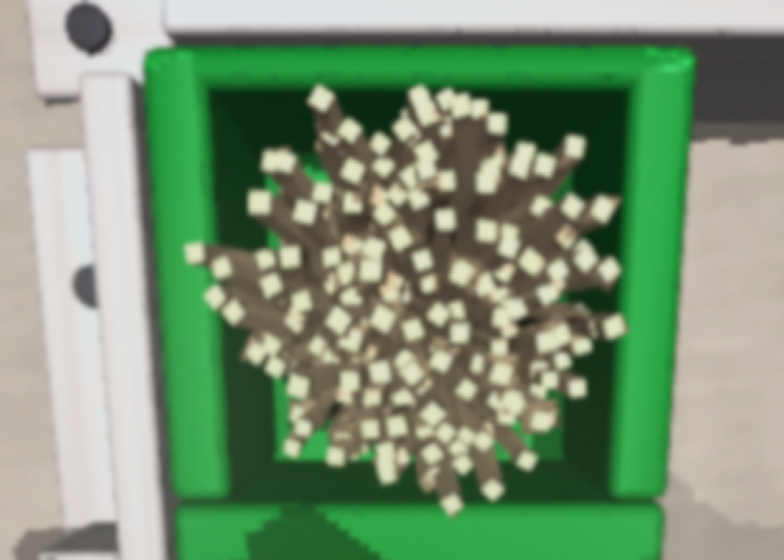

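View pics/t17.png

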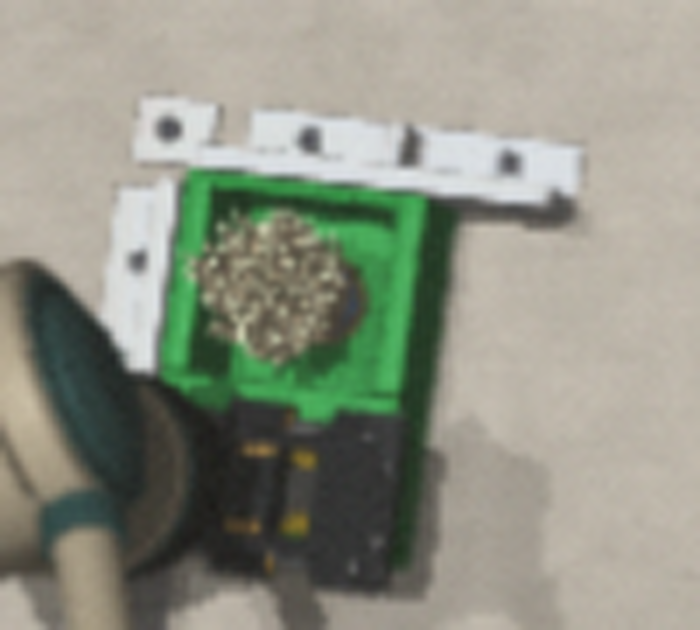

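Back edge is flush in both views. The earlier side stall could also have been friction, so I'll test it: ease the back press and push on the side.

```bash
python3 -m jog '[{"gripper":0.1,"x":0,"y":0.0008,"z":-0.0005,"rx":0,"ry":0,"rz":0},{"gripper":0.1,"x":-0.0008,"y":0.0008,"z":-0.0006,"rx":0,"ry":0.0,"rz":0},{"gripper":0.1,"x":-0.0016,"y":0.0008,"z":-0.0006,"rx":0,"ry":0,"rz":0},{"gripper":0.1,"x":-0.0022,"y":0.0008,"z":-0.0006,"rx":0,"ry":0,"rz":0},{"gripper":0.1,"x":-0.0022,"y":0.0008,"z":-0.0006,"rx":0,"ry":0,"rz":0}]'
python3 -c "
from cor import *
where(); A=R.from_quat(r.get_state()['tool_rot']).as_matrix(); print('tool z',A[:,2].round(4))"
```

```text
t: 26.38
position: [0.4616, 0.2584, 0.0817]
tool_rot: [-0.664, 0.748, -0.001, -0.005]
ft_force: [-0.4, -6.0, -4.4]
finger_gap: 0.0317
off [0.0009 0.    ] z 0.0817 yaw -6.84 F corner [ 0.31 -6.05] -4.44 T [-1.292  0.432 -0.027] gap 0.031651095182053515
tool z [-0.0064 -0.0076 -1.    ]
```

Side contact is real: 6 N with no motion, with nearly all the carrier's weight taken off the bench. Final hold: set down, level the tool, press both.

```bash
python3 -c "
from cor import *
cgo([.001,0])"
```

```text
shift [ 0.     -0.0001  0.0007] turn [ 0.0054 -0.0083  0.0011] dist 0.001
```

```bash
python3 -m jog '[{"gripper":0.1,"x":-0.0004,"y":-0.0004,"z":0.0004,"rx":0.002,"ry":-0.003,"rz":0},{"gripper":0.1,"x":-0.001,"y":-0.001,"z":0.0005,"rx":0.004,"ry":-0.006,"rz":0},{"gripper":0.1,"x":-0.0014,"y":-0.0016,"z":0.0005,"rx":0.005,"ry":-0.008,"rz":0},{"gripper":0.1,"x":-0.0015,"y":-0.002,"z":0.0005,"rx":0.005,"ry":-0.008,"rz":0},{"gripper":0.1,"x":-0.0015,"y":-0.002,"z":0.0005,"rx":0.005,"ry":-0.008,"rz":0},{"gripper":0.1,"x":-0.0015,"y":-0.002,"z":0.0005,"rx":0.005,"ry":-0.008,"rz":0}]'
python3 -c "
from cor import *
import pickle
where(); A=R.from_quat(r.get_state()['tool_rot']).as_matrix(); print('tool z',A[:,2].round(4))
c=cam('wrist'); crop(c,160,0,450,300,2,'pics/w18.png'); pickle.dump(c,open('w18.pkl','wb'))
t=cam('top'); cv2.imwrite('pics/t18.png',t['img'])
s=cam('side'); crop(s,230,120,370,220,5.5,'pics/s18.png');where()"
```

```text
t: 27.12
position: [0.4616, 0.2583, 0.0813]
tool_rot: [-0.664, 0.748, 0.0, -0.003]
ft_force: [-6.5, -5.2, 3.8]
finger_gap: 0.0318
off [ 0.0009 -0.0001] z 0.0813 yaw -6.83 F corner [-5.81 -5.99] 3.76 T [-0.855  1.442 -0.038] gap 0.03176395952350824
tool z [-0.0047 -0.003  -1.    ]
off [ 0.001  -0.0001] z 0.0813 yaw -6.83 F corner [-4.56 -5.21] 3.18 T [-0.925  1.48  -0.032] gap 0.03186208565261627
```

View pics/w18.png

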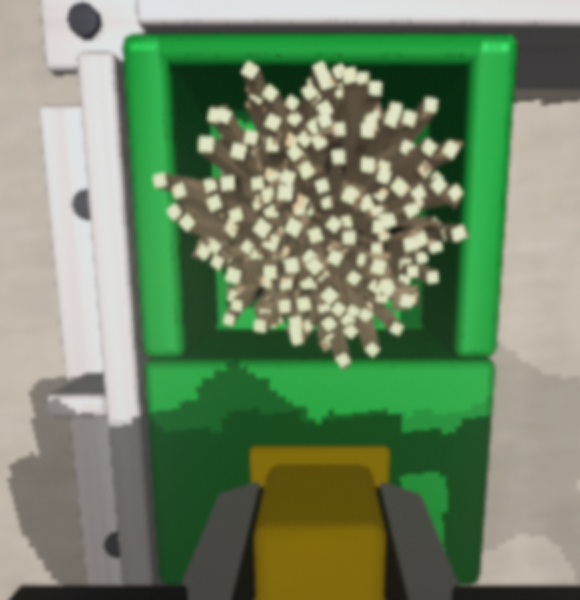

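View pics/t18.png

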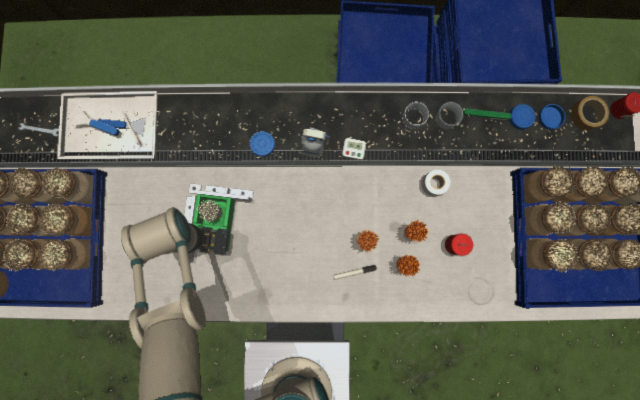

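View pics/s18.png

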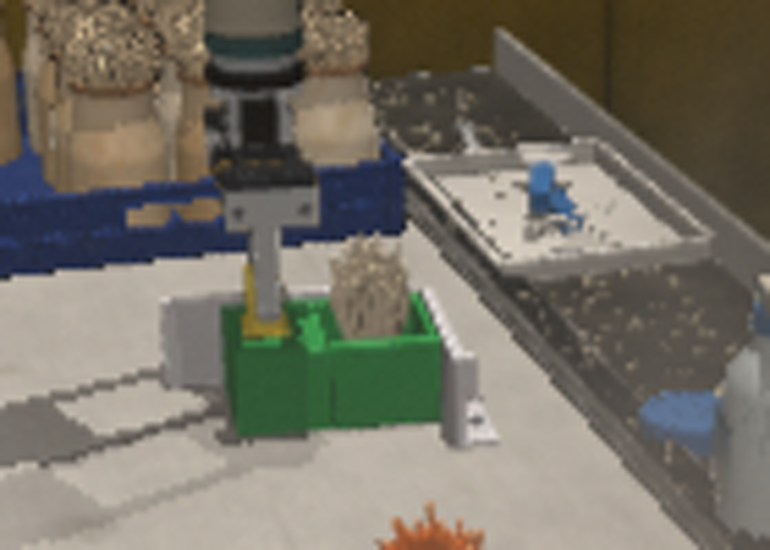

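```bash
python3 -m jog '[{"gripper":0.1,"x":-0.0015,"y":-0.002,"z":0,"rx":0.003,"ry":-0.002,"rz":0},{"gripper":0.1,"x":-0.0019,"y":-0.0026,"z":-0.0001,"rx":0.004,"ry":-0.003,"rz":0},{"gripper":0.1,"x":-0.0022,"y":-0.003,"z":-0.0001,"rx":0.004,"ry":-0.003,"rz":0},{"gripper":0.1,"x":-0.0022,"y":-0.003,"z":-0.0001,"rx":0.004,"ry":-0.003,"rz":0},{"gripper":0.1,"x":-0.0022,"y":-0.003,"z":-0.0001,"rx":0.004,"ry":-0.003,"rz":0},{"gripper":0.1,"x":-0.0022,"y":-0.003,"z":-0.0001,"rx":0.004,"ry":-0.003,"rz":0},{"gripper":0.1,"x":-0.0022,"y":-0.003,"z":-0.0001,"rx":0.004,"ry":-0.003,"rz":0}]'
python3 -c "
from cor import *
where(); A=R.from_quat(r.get_state()['tool_rot']).as_matrix(); print('tool z',A[:,2].round(4))
c=cam('wrist'); crop(c,160,0,450,300,2,'pics/w19.png')
s=cam('side'); crop(s,230,120,370,220,5.5,'pics/s19.png');where()"
```

```text
t: 28.15
position: [0.4616, 0.2583, 0.0814]
tool_rot: [-0.664, 0.748, 0.001, -0.004]
ft_force: [-8.2, -6.4, 3.7]
finger_gap: 0.0319
off [ 0.0009 -0.0001] z 0.0814 yaw -6.82 F corner [-7.34 -7.32] 3.72 T [-0.854  1.582 -0.026] gap 0.031865891206903287
tool z [-0.0064 -0.0039 -1.    ]
off [ 0.001  -0.0001] z 0.0814 yaw -6.82 F corner [-7.71 -8.33] 4.28 T [-0.81   1.561 -0.009] gap 0.031642444453842074
```

View pics/w19.png

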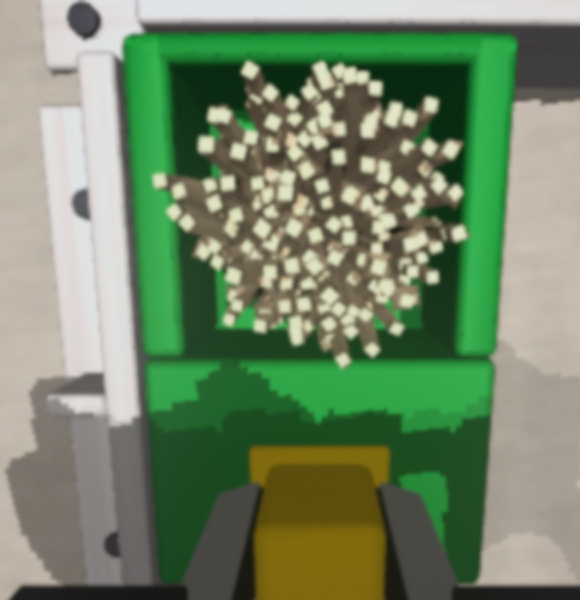

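View pics/s19.png

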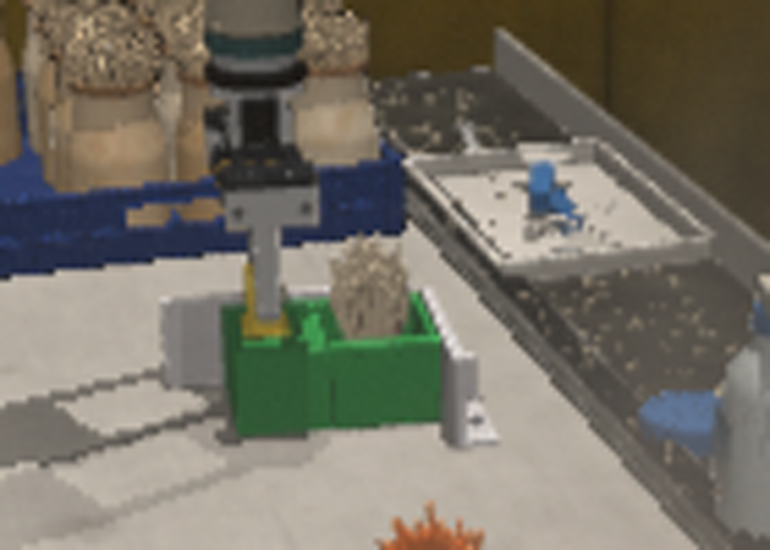

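The state is steady: about 7.5 N on each fence, the post still gripped, the bunch upright and the tool within 0.5° of vertical. Handing in.

```bash
python3 -c "
from plant import r
print(r.job_done())"
```

```text
the job is handed in; nothing more can be done
None
```

I put the pale, blue-banded bunch upright into the pocket and let it go. Then I gripped the yellow post, slid the carrier along the bench into the corner, and handed the job in at about 28 s, still gripping and pressing on both fences.

**Last checks:**
- **Pressing:** about 7 to 8 N towards each fence, with the position not changing. That is the force at the wrist, so bench friction takes a small share of it.
- **Flush:** the wrist and top views show the carrier's end on the back fence and its long side on the side fence. The carrier measured parallel to the side fence within 0.2° while still about 40 mm from it.
- **Level:** the bunch is upright. The tool leaned about 0.4° from vertical under the push, which I could not remove fully; the carrier looks level in the pictures.
- **Bystanders:** the timer, marker, label roll, tin, spray bottle, blue cap and orange bunches look unmoved in the top view.

**Check that disagreed:** the first back-fence contact, at about 5 N, was only friction. The wrist camera still showed a gap of about 3 mm. I eased the side press, closed the gap, and then tested each fence on its own: 9 N on the back and 6 N on the side, with no further movement.

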